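Load a sample plate into the mass spectrometer's loading stage

TASK

Slide the thin steel sample plate along its channel in the cooling block until its blue-striped end sticks out over the block's open front edge far enough to be pinched by its two long sides, then carry it to the loading stage and lay it flat between the rails, blue stripe towards the open front and the other end fully home against the backstop. Then lock it: pull the sprung black knob up, turn it clockwise so that its clamp arm swings over the plate, and let it snap down into the notch. Do not let the plate fall, and leave the other things on the bench where they are.

Things in the scene. Friction and masses are not known exactly. Their poses are not given: they have to be found in the camera images.
- plate_center (a point): centre (half-way up) of the loose thin steel sample plate, 130 long (x) x 56 wide (y) x 3 thick (z) mm, about 90 g, grey spots on top, a 12 mm blue stripe across its -x end. It starts flat in the cooling block's channel, striped end 8 to 28 mm behind the open front edge. It slides easily there (friction about 0.25): fingertips pressed on it with 5 to 20 N drag it along
- plate_front (a point): middle of the plate's blue-striped end face (half-way up), 65 mm from its centre along its -x
- rack: fixed cooling block, dark grey and blue, 180 (x) x 94 (y) mm, origin at the centre of its underside. Channel along x: floor 60 mm above the bench, 60 wide; side rails flush with the plate's top, so its sides cannot be gripped inside. Open front edge at x = -90 mm, free space below and before it down to the bench; a 3 mm stop closes the rear from x = 78 mm
- stage: fixed loading stage, ivory and blue. Origin: on the bench below the plate's centre when home (axes then agree). Deck 60 mm above the bench, x from -20 (open front) to 78 mm; 61 mm between rails 4 mm high, to |y| = 36.5 mm. Backstop face at x = 65 mm, 10 mm high. The home plate sticks out 45 mm in front, free space under it. Sprung clamp with knob axis at x = 35, y = 60 mm
- clamp_turn (a joint): turn of knob and arm in rad, clockwise from above: 0 = parked (start 0 to 0.07), arm to the stage's rear, clear of the plate; 1.25 = locked, end stop, arm straight across the plate (stage's -y). A fixed yellow dog between the two notches, its top 8 mm above the lowered arm's underside, blocks turning unless the knob is lifted; the arm drops into the locked notch from about 1.1 rad on
- clamp_lift (a joint): height in m of knob and arm above the lowest position, 0 to 0.016. A spring pulls it down with about 6 N at 0 and 12 N at 0.016. At the start 0; more than 0.008 is needed to pass the dog. Resting on a plate that lies in the stage it reads about 0.001
- knob_grip (a point): centre of the round black fluted knob of the clamp: 26 mm diameter, vertical axis, from 15 mm below to 13 mm above this point; 91 mm above the bench when down. Under it, from 23 to 29 mm below this point, the steel clamp arm (46 mm long from the axis, 10 wide), part of the knob, points along this point's +x; it has a red square at its tip
- amber_bottle: bystander, to be left alone: brown solvent bottle with blue cap, 64 diameter x 130 mm; origin at the centre of its underside
- clear_bottle: bystander, to be left alone: clear solvent bottle with blue cap, 64 diameter x 130 mm; origin at the centre of its underside
- jar: bystander, to be left alone: white jar, 48 diameter x 55 mm; origin at the centre of its underside
- screwdriver: bystander, to be left alone: screwdriver lying flat, 160 mm long; origin at the centre of its underside
- beaker: bystander, to be left alone: clear plastic beaker, 70 diameter x 80 mm; origin at the centre of its underside
- tip_box: bystander, to be left alone: blue pipette-tip box, 120 x 85 x 60 mm; origin at the centre of its underside
- vial_rack: bystander, to be left alone: white rack with small brown vials, 70 x 105 x 55 mm; origin at the centre of its underside
Not all that is in view belongs to the job. There is more than one size of the part that bears plate_center; the job needs the largest.

How it is judged (in metres and radians):
On the way, in this order (a step that is already met when the one before it is completed fails the run):
1. the plate lies flat on the cooling block with its striped end at least 22 mm beyond the front edge (x of plate_front in the frame of rack below -0.112 m and x of plate_center in the frame of rack above -0.092 m and z of plate_center in the frame of rack between 0.059 and 0.0645 m and angle between plate_center's own z axis and vertical below 0.06 rad), for 0.2 s.
2. the plate lies flat and home in the loading stage, stripe to the front, while the clamp is still not locked (x of plate_center in the frame of stage between -0.0035 and 0.0035 m and y of plate_center in the frame of stage between -0.005 and 0.005 m and z of plate_center in the frame of stage between 0.0595 and 0.0635 m and x of plate_front in the frame of stage below -0.06 m and angle between plate_center's own z axis and vertical below 0.05 rad and value of joint clamp_turn below 1 rad), for 0.2 s.
3. the knob has been turned and has snapped down into the locked notch (value of joint clamp_turn above 1 rad and value of joint clamp_lift below 0.003 m), for 0.2 s.
At the end, for the whole second after the job is handed in: the plate lies at rest, flat (within 0.05 rad) on the stage's deck between the rails, striped end to the front, within 3.5 mm of home along x and 5 mm across; the clamp is turned at least 1.0 rad and down within 3 mm of its lowest position (all of step 3 and x of plate_center in the frame of stage between -0.0035 and 0.0035 m and y of plate_center in the frame of stage between -0.005 and 0.005 m and z of plate_center in the frame of stage between 0.0595 and 0.0635 m and x of plate_front in the frame of stage below -0.06 m and angle between plate_center's own z axis and vertical below 0.05 rad and linear speed of plate below 0.01 m/s); the robot touches nothing.
It fails at once if the plate falls off (its centre below 45 mm above the bench) (height (world z) of plate_center below 0.045 m).
It fails at once if another thing on the bench is moved more than 30 mm (distance of any of amber_bottle, clear_bottle, jar, screwdriver, beaker, tip_box, vial_rack from where it was at the start of the episode above 0.03 m).
It also fails if it takes over 67 s, if anything falls off the work surface, if the arm or the gripper's body presses on something with over 40 N, if the wrist force passes 120 N, or if a joint passes its speed limit or range.

ROBOT

A 6-joint arm with a two-finger parallel gripper is mounted at the origin on the work surface. World frame = base frame: x ahead of the robot, y to its left, z up, the work surface at z = 0. Lengths are in mm, angles in rad, forces in N, time in s.
With the tool pointing down it reaches from about 275 to 750 mm from the base axis. Payload 10.2 kg.
Tool frame: the origin (TCP) lies midway between the tips of the shut fingers; the grasp point (between the pads) lies 19 mm behind it (ctrl.grip_depth is the distance from the TCP to the grasp point, in mm); y points along the fingers, x is the direction in which the jaws open and shut, and the axes are right-handed (so a half turn about y gives the same grasp; the last joint's range is limited). The gripper opens to 85 mm and grips with 20 to 120 N. Pads are 22 mm wide; open, the fingers measure 114 mm over their backs; the gripper's body (76 mm by 85 mm) begins 54 mm behind the grasp point. The pads swing forward as they close: fully open they stand 13 mm farther back than shut.
Start: joints at [0.958, 0.313, 1.498, -0, 1.331, -0.223], TCP at [199.515, 485.618, 231.294] pointing down, gripper open.
Joint ranges: [-2.94, 2.94], [-0.97, 2.17], [0.19, 2.56], [-1.23, 4.37], [0.02, 3.11], [-2.88, 2.88]. Speed limits (rad/s): [2.39, 2.39, 3.01, 3.14, 3.14, 3.14].

INTERFACE

Orientations are given as a unit quaternion [w, x, y, z].
In Python, from rig import ctrl gives the robot as it stands. The module is installed in compiled form; this text tells all that it offers.
- The arm moves only by the tool drive_tool, never from a script. Its arguments are lists of equal length, an entry for each row: "gripper": the closure, from 0 (fully open) to 1 (shut); "offset": the shift along the tool's x, y, z in m, a list of three; "turn": the turn about the tool's y in degrees. In form: {"gripper": [gripper, ...], "offset": [[tx, ty, tz], ...], "turn": [turn, ...]}. A call has 1 to 20 rows; each row shifts and turns the commanded pose from where the row before left it, along the tool's axes as they then stand; what a row does not reach is not made up. A row lasts 1/12 s, in which the tool goes at most 41.7 mm and 7.16 degrees, less where a joint would pass 70% of its speed; a pose out of reach is approached as far as the arm can. A call is refused whole if a number of a shift passes 0.0417 or a number of a turn 7.16, either way. A call with a gripper value outside its range is refused whole. The fingers move at their own pace and stop on an object; "force" is the grip in N (left out, the last holds). Time passes only in rows, so rows that do not move let the fingers close. It gives the time, the measured TCP pose, the force and the opening at its end, in the units of the state.
- ctrl.sense(): the state, without advancing time (a new reading comes with each control period).
- ctrl.capture(name): name is "scene" or "top" or "wrist"; returns (picture, depth): 420x560x3 uint8, red, green, blue; 420x560 float32, mm along the optical axis (not along the pixel's ray), 0 where there is no reading.
- ctrl.camera_params(name): a dict with "fovy" (degrees; the focal length in pixels is half the picture's height over the tangent of half this angle, whatever the lens; pixels are square), "cx", "cy" (the principal point, pixels), "view" (4x4, takes a point from world to camera coordinates); the wrist camera has in their place "tool_from_camera" (4x4, takes a point from camera to tool coordinates, whose origin is the TCP and whose axes are the tool frame's). Camera axes: x right, y down, z forward; pixel columns grow to the right and rows downward; lengths in mm; the calibration is good to about 2 mm. A picture is of the moment at which its call begins: read the wrist's pose just before it. camera_params takes no time and is no camera call.
- ctrl.finish_job(): hands the job in, once; it reports no verdict.
Trained networks look in the newest picture that a camera, given by its name, has taken for a name from the list of things; names that differ only in an ending like _2 or _b are one class to them, and where a whole thing is asked for, a point or a joint stands for the part that bears it (a point fixed in the world has none). Each returns a list of dicts, best first, with "score" (0 to 1); they miss things now and then, are a little off and sometimes report something else, mostly with a low value. They report only what shows in the picture. A call takes as long as a camera call. They do not tell look-alikes from the thing itself.
- ctrl.boxes_of(camera, query): "centre" ([x, y, z] in mm, in the coordinates of the camera as it stood for that picture, good to about 4 mm: the middle of the surface that is visible of it).
- ctrl.regions_of(camera, query): "mask" (420x560 bool, what is visible of it).
- ctrl.pinpoint(camera, query): "centre" ([x, y, z] in mm, in the coordinates of the camera as it stood for that picture, good to about 4 mm: a listed point, or the origin of a listed thing).
The state is a dict: "time_s": time; "joints": joint angles; "dq": joint speeds; "tau": joint torques, N m; "eef_pos": TCP position; "ee_rot": TCP orientation; "force": force on the tool from outside, world axes, zero at the start; "wrist_torque": the same for the moment, N m; "grip_width": opening from 0.0 (shut) to 1.0 (fully open).
Only numpy, scipy, OpenCV 4.12 (cv2) and the standard library are available. Lean on these libraries where they do the work, as an engineer would, in place of code of your own. Each camera call takes 0.05 s, during which the arm holds its last target.

## Working session

There is one attempt and no reset: what is moved stays moved. The work goes in short steps, Python scripts to look and compute and a tool call to move; the robot and the scene stay as the last step left them, time stands still between calls to the robot, and variables do not carry over. Pictures are saved under pics/ and viewed, and the job is handed in when it is done.

Besides the shell and the picture viewer there is one more tool, called after "Call:" as name(argument=value, ...), one argument or row to a line, values as JSON. drive_tool: Moves the arm, as the interface text tells. Its arguments: {"type":"object","properties":{"gripper":{"type":"array","items":{"type":"number"}},"offset":{"type":"array","items":{"type":"array","items":{"type":"number"}}},"turn":{"type":"array","items":{"type":"number"}},"force":{"type":"number"}},"required":["gripper","offset","turn"]}

```bash
mkdir -p pics; cat > h.py <<'E'
import numpy as np, cv2
from rig import ctrl
from scipy.spatial.transform import Rotation as R
np.set_printoptions(precision=2,suppress=True)
def save(n,p): cv2.imwrite(f'pics/{n}.png',cv2.cvtColor(p,cv2.COLOR_RGB2BGR))
def rot(q): return R.from_quat([q[1],q[2],q[3],q[0]]).as_matrix()
def cam2world(cam,s=None):
    p=ctrl.camera_params(cam)
    if cam!='wrist': return np.linalg.inv(np.array(p['view']))
    s=s or ctrl.sense(); T=np.eye(4); T[:3,:3]=rot(s['ee_rot']); T[:3,3]=s['eef_pos']
    return T@np.array(p['tool_from_camera'])
def cloud(cam,d,T):
    p=ctrl.camera_params(cam); f=210/np.tan(np.radians(p['fovy'])/2)
    v,u=np.mgrid[:420,:560]; 
    P=np.stack([(u-p['cx'])/f*d,(v-p['cy'])/f*d,d],-1)
    return P@T[:3,:3].T+T[:3,3]
E
python3 - <<'E'
from h import *
s=ctrl.sense(); print(s)
for c in ['scene','top','wrist']:
    p,d=ctrl.capture(c); save(c+'0',p); np.savez(c+'0.npz',p=p,d=d,T=cam2world(c,s)); print(c,ctrl.camera_params(c))
for c in ['scene','top']:
    T=cam2world(c)
    for q in ['plate_center','plate_front','rack','stage','knob_grip']:
        for r in ctrl.pinpoint(c,q): print(c,q,round(r['score'],2),(T@np.r_[r['centre'],1])[:3])
E
```

```text
{'time_s': 0.0, 'joints': array([ 0.96,  0.31,  1.5 ,  0.  ,  1.33, -0.22]), 'dq': array([ 0., -0.,  0.,  0.,  0., -0.]), 'tau': array([  0.  , -41.23, -25.97,  -0.  ,   0.  ,   0.  ]), 'eef_pos': array([199.35, 485.41, 230.73]), 'ee_rot': array([-0.59,  0.59,  0.39, -0.39]), 'force': array([ 0.08, -0.77,  0.12]), 'wrist_torque': array([ 0.  ,  0.01, -0.06]), 'grip_width': 1.0015140182644202}
scene {'fovy': 56.1197598395396, 'cx': 276.31402579201455, 'cy': 212.36165749068158, 'view': array([[   0.53,    0.85,    0.01, -304.63],
       [   0.54,   -0.34,   -0.77, -234.86],
       [  -0.65,    0.41,   -0.64, 1582.4 ],
       [   0.  ,    0.  ,    0.  ,    1.  ]])}
top {'fovy': 45.47551662989839, 'cx': 284.77821280639193, 'cy': 202.73171886917044, 'view': array([[  -0.01,   -1.  ,   -0.02,   16.56],
       [  -0.98,    0.01,   -0.18,  566.94],
       [   0.18,    0.02,   -0.98, 1496.66],
       [   0.  ,    0.  ,    0.  ,    1.  ]])}
wrist {'fovy': 60.95987982783506, 'cx': 279.54851572589615, 'cy': 211.80643748351454, 'tool_from_camera': array([[   1.  ,    0.  ,    0.  ,    0.77],
    
[... 392 characters left out ...]
front 0.59 [ 398.04 -337.15    4.27]
scene rack 0.58 [ 567.14 -177.02    0.77]
scene stage 0.81 [531.26 178.8    3.13]
scene knob_grip 0.57 [553.35 243.17  93.85]
scene knob_grip 0.44 [730.72  51.22   1.38]
top plate_center 0.86 [ 388.67 -285.64   -0.9 ]
top plate_center 0.8 [ 364.   -139.42    2.62]
top plate_center 0.62 [ 568.92 -175.87   63.07]
top plate_front 0.91 [ 411.59 -141.33    2.87]
top plate_front 0.9 [ 503.96 -185.01   60.51]
top plate_front 0.72 [ 565.71 -172.56    0.48]
top plate_front 0.59 [ 390.96 -333.31    1.22]
top rack 0.89 [ 562.78 -171.96    1.59]
top stage 0.86 [528.38 178.08  -0.67]
top knob_grip 0.5 [551.58 242.99  89.69]
top knob_grip 0.39 [ 567.21 -172.13   -1.08]
```

View pics/scene0.png

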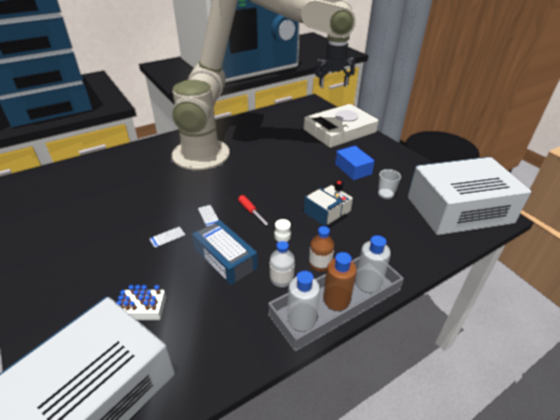

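View pics/top0.png

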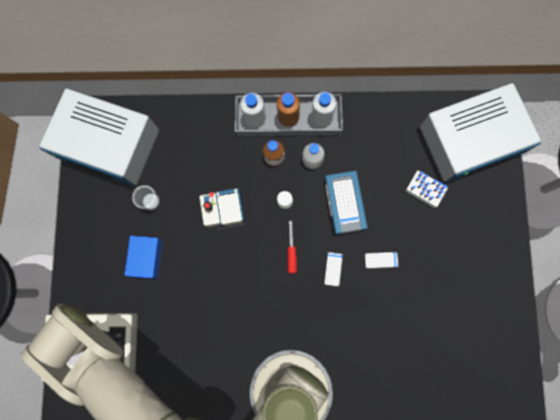

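View pics/wrist0.png

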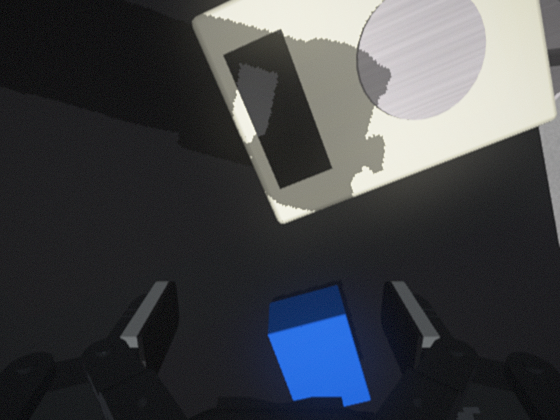

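The sample plate candidates are the plate in the cooling block at top (346,203) / scene (228,246), a loose plate at top (334,268) / scene (208,214), and another at top (382,260) / scene (167,237). The one in the block matches the description. I'll check it in a crop and measure the orientations.

```bash
python3 - <<'E'
from h import *
a=np.load('top0.npz');p=a['p'];d=a['d']
C=cloud('top',d,a['T'])
c1=cv2.resize(p[155:285,290:420],(520,520),interpolation=cv2.INTER_CUBIC)
c2=cv2.resize(p[170:240,180:270],(0,0),fx=5,fy=5,interpolation=cv2.INTER_CUBIC)[:350]
o=np.zeros((520,800,3),np.uint8);o[:,:520]=c1; 
save('crop1',o[:,:520]); save('crop2',c2)
b=np.load('scene0.npz');D=cloud('scene',b['d'],b['T'])
for nm,c,r0 in [('top',C,0),('scene',D,0)]:
  for t,(x0,x1,y0,y1) in {'rack':(450,680,-250,-100),'stage':(440,640,110,250)}.items():
    m=(c[...,0]>x0)&(c[...,0]<x1)&(c[...,1]>y0)&(c[...,1]<y1)&(c[...,2]>50)&(c[...,2]<72)
    q=c[m][:,:2].astype(np.float32); print(nm,t,m.sum(),c[m][:,2].mean(),cv2.minAreaRect(q))
E
```

```text
top rack 1806 63.185104567625295 ((568.325439453125, -173.15951538085938), (181.69989013671875, 95.78607177734375), 8.979584693908691)
top stage 955 60.813631076060986 ((554.6912231445312, 202.57984924316406), (100.20394134521484, 110.12698364257812), 9.740391731262207)
scene rack 1715 62.5608983730452 ((568.7064208984375, -174.08700561523438), (184.94374084472656, 96.51278686523438), 9.033866882324219)
scene stage 675 61.13689609718991 ((556.9307861328125, 200.87075805664062), (100.93297576904297, 111.16981506347656), 9.1643648147583)
```

View pics/crop1.png

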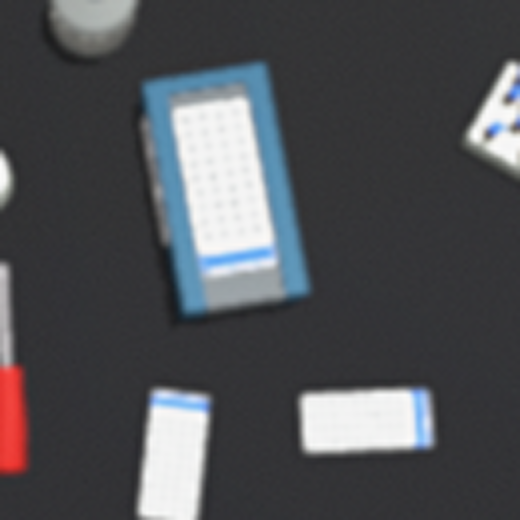

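View pics/crop2.png

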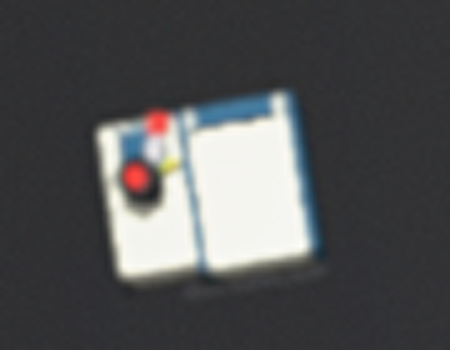

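```bash
cat >> h.py <<'E'
def plan(target,xang=None):
    """target TCP world (mm), xang desired yaw of tool x axis deg. prints turn first then offset"""
    s=ctrl.sense(); M=rot(s['ee_rot']); e=np.array(s['eef_pos'])
    cur=np.degrees(np.arctan2(M[1,0],M[0,0])); 
    print('t',round(s['time_s'],2),'tcp',e,'xang',round(cur,2),'tilt',M[2,1],'j',s['joints'],'F',np.array(s['force']),'w',round(s['grip_width'],3))
    t=0 if xang is None else (cur-xang+180)%360-180
    print('turn',t)
    Rn=M@R.from_euler('y',t,degrees=True).as_matrix()
    print('offset after turn (mm)',Rn.T@(np.array(target)-e), ' if moved first', M.T@(np.array(target)-e))
RACK=(568.5,-173.5,9.0); STAGE=(530.1,178.6,9.5)
def fr(F,x,y,z):
    a=np.radians(F[2]); return np.array([F[0]+x*np.cos(a)-y*np.sin(a),F[1]+x*np.sin(a)+y*np.cos(a),z])
E
python3 - <<'E'
from h import *
print(rot(ctrl.sense()['ee_rot']))
plan(fr(RACK,-60,0,210),99.0); plan(fr(RACK,-60,0,210),-81)
E
```

```text
[[ 0.38 -0.   -0.92]
 [ 0.92 -0.    0.38]
 [-0.   -1.    0.  ]]
t 0.65 tcp [199.5  485.61 231.3 ] xang 67.67 tilt -0.9999999992571429 j [ 0.96  0.31  1.5   0.    1.33 -0.22] F [ 0.77 -0.52 -0.  ] w 1.0
turn -31.33332485505062
offset after turn (mm) [-708.72   21.3  -201.35]  if moved first [-500.66   21.3  -540.53]
t 0.65 tcp [199.5  485.61 231.3 ] xang 67.67 tilt -0.9999999992571429 j [ 0.96  0.31  1.5   0.    1.33 -0.22] F [ 0.77 -0.52 -0.  ] w 1.0
turn 148.6666751449494
offset after turn (mm) [708.72  21.3  201.35]  if moved first [-500.66   21.3  -540.53]
```

Call:
drive_tool(
  gripper=[0,0,0,0,0,0,0,0,0,0,0,0,0,0,0,0,0,0,0,0],
  offset=[
    [0,0,0],
    [0,0,0],
    [0,0,0],
    [0,0,0],
    [0,0,0],
    [-0.036,0.001,-0.01],
    [-0.036,0.001,-0.01],
    [-0.036,0.001,-0.01],
    [-0.036,0.001,-0.01],
    [-0.036,0.001,-0.01],
    [-0.036,0.001,-0.01],
    [-0.036,0.001,-0.01],
    [-0.036,0.001,-0.01],
    [-0.036,0.001,-0.01],
    [-0.036,0.001,-0.01],
    [-0.036,0.001,-0.01],
    [-0.036,0.001,-0.01],
    [-0.036,0.001,-0.01],
    [-0.036,0.001,-0.01],
    [-0.036,0.001,-0.01],
  ],
  turn=[-6.27,-6.27,-6.27,-6.27,-6.25,0,0,0,0,0,0,0,0,0,0,0,0,0,0,0],
)

```text
time_s: 2.32
eef_pos: [432.5, -26.3, 216.4]
ee_rot: [-0.459, 0.46, 0.538, -0.537]
force: [0.6, 0.4, -0.3]
grip_width: 1.002
```

```bash
python3 - <<'E'
from h import *
plan(fr(RACK,-40,0,210),99.0)
E
```

```text
t 2.32 tcp [432.54 -26.27 216.44] xang 98.97 tilt -0.9999998132880843 j [-0.33  0.12  1.78  0.    1.24 -2.06] F [ 0.59  0.37 -0.28] w 1.002
turn -0.030723877236368935
offset after turn (mm) [-166.68    6.52  -71.25]  if moved first [-166.65    6.52  -71.34]
```

Call:
drive_tool(
  gripper=[0,0,0,0,0,0,0],
  offset=[
    [-0.033,0.001,-0.014],
    [-0.033,0.001,-0.014],
    [-0.033,0.001,-0.014],
    [-0.033,0.001,-0.014],
    [-0.033,0.001,-0.014],
    [0,0,0],
    [0,0,0],
  ],
  turn=[0,0,0,0,0,0,0],
)

```text
time_s: 2.9
eef_pos: [527.2, -177.4, 210.4]
ee_rot: [0.46, -0.459, -0.537, 0.537]
force: [0.1, -0.0, 0.4]
grip_width: 0.998
```

```bash
python3 - <<'E'
from h import *
plan(fr(RACK,-40,0,210),99.0)
s=ctrl.sense();p,d=ctrl.capture('wrist');T=cam2world('wrist',s);save('w1',p);np.savez('w1.npz',p=p,d=d,T=T)
for q in ['plate_center','plate_front','rack']:
    for r in ctrl.pinpoint('wrist',q): print(q,round(r['score'],2),(T@np.r_[r['centre'],1])[:3])
E
```

```text
t 2.9 tcp [ 527.19 -177.41  210.45] xang 98.9 tilt -0.9999992320401565 j [-0.54  0.4   1.43  0.    1.31 -2.26] F [ 0.09 -0.01  0.42] w 0.998
turn -0.10275703321696028
offset after turn (mm) [-2.6   0.45 -1.41]  if moved first [-2.6   0.45 -1.41]
plate_center 0.72 [ 366.61 -132.17   -0.72]
plate_center 0.65 [ 395.57 -284.82    0.93]
plate_center 0.64 [ 567.53 -173.07   66.48]
plate_front 0.92 [ 503.54 -180.33   63.18]
plate_front 0.81 [ 392.69 -330.64    6.71]
plate_front 0.56 [ 412.02 -144.85    6.39]
```

View pics/w1.png

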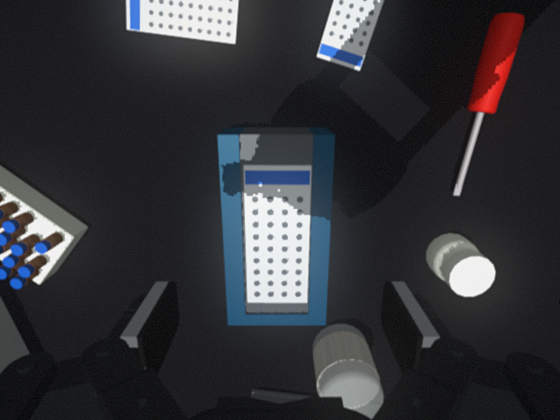

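The wrist view shows the plate in the channel. Its stripe runs from (246,171) to (310,185), and the block's open front edge is at row 132. I'll measure these exactly.

```bash
cat >> h.py <<'E'
def px2z(cam,T,uv,z):
    p=ctrl.camera_params(cam); f=210/np.tan(np.radians(p['fovy'])/2)
    uv=np.atleast_2d(uv).astype(float); r=np.stack([(uv[:,0]-p['cx'])/f,(uv[:,1]-p['cy'])/f,np.ones(len(uv))],-1)@T[:3,:3].T
    return T[:3,3]+r*((z-T[2,3])/r[:,2])[:,None]
def inF(F,P):
    a=np.radians(F[2]);d=np.atleast_2d(P)[:,:2]-np.array(F[:2]); return np.stack([d[:,0]*np.cos(a)+d[:,1]*np.sin(a),-d[:,0]*np.sin(a)+d[:,1]*np.cos(a)],-1)
E
python3 - <<'E'
from h import *
a=np.load('w1.npz');T=a['T'];p=a['p']
save('w1z',cv2.resize(p[110:340,190:370],(0,0),fx=2.6,fy=2.6,interpolation=cv2.INTER_CUBIC))
C=cloud('wrist',a['d'],T)
m=(abs(C[...,2]-63)<8);m[:110]=0;m[340:]=0;m[:,:190]=0;m[:,370:]=0
print('depth rect',cv2.minAreaRect(C[m][:,:2].astype(np.float32)),C[m][:,2].mean())
hsv=cv2.cvtColor(p,cv2.COLOR_RGB2HSV)
def rect(mask,z):
    n,l,st,_=cv2.connectedComponentsWithStats(mask.astype(np.uint8)); k=1+st[1:,4].argmax()
    v,u=np.where(l==k); P=px2z('wrist',T,np.stack([u,v],-1),z); r=cv2.minAreaRect(P[:,:2].astype(np.float32)); print(st[k],r,'rackframe',inF(RACK,r[0]))
roi=np.zeros((420,560),bool);roi[120:335,210:345]=1
st=roi&(hsv[...,0]>108)&(hsv[...,1]>150);rect(st,63)
rect(roi&(hsv[...,1]>80),63)
rect(roi&(hsv[...,1]<60)&(hsv[...,2]>140),63)
for q in ['plate_center','rack']:
    for r in ctrl.regions_of('wrist',q):
        v,u=np.where(r['mask']); print(q,r['score'],u.min(),u.max(),v.min(),v.max())
        if abs(u.mean()-278)<30: rect(r['mask'],63)
E
```

```text
depth rect ((568.0250244140625, -173.51751708984375), (180.97105407714844, 94.39266967773438), 8.970491409301758) 63.18096070490683
[246 171  63  13 738] ((513.4629516601562, -181.01573181152344), (10.218449592590332, 51.91583251953125), 8.96642780303955) rackframe [[-55.54   1.19]]
[ 217  126  120  200 8896] ((565.0596313476562, -173.4529266357422), (187.33482360839844, 96.72671508789062), 8.952561378479004) rackframe [[-3.39  0.58]]
[ 243  184   68  120 7267] ((576.3683471679688, -171.34689331054688), (115.32176208496094, 57.64809799194336), 8.917269706726074) rackframe [[8.11 0.9 ]]
plate_center 0.92 243 311 165 302
[ 243  165   69  138 8761] ((567.818603515625, -172.47488403320312), (130.48043823242188, 56.87172317504883), 8.7918701171875) rackframe [[-0.51  1.12]]
plate_center 0.65 317 382 0 68
plate_center 0.62 125 237 0 42
rack 0.57 217 334 126 324
[  217   126   118   199 12309] ((564.941162109375, -174.41720581054688), (186.379638671875, 96.27164459228516), 9.453856468200684) rackframe [[-3.66 -0.35]]
```

View pics/w1z.png

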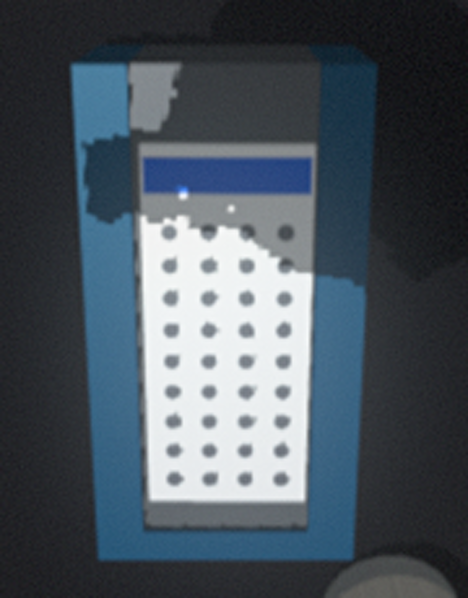

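```bash
sed -i 's/^RACK=(568.5,-173.5,9.0)/RACK=(568.0,-173.5,8.95)/' h.py; python3 - <<'E'
from h import *
plan(fr(RACK,15,1,72),98.95)
E
```

```text
t 3.2 tcp [ 526.9  -175.48  211.76] xang 99.06 tilt -0.9999998539965667 j [-0.53  0.39  1.44  0.    1.31 -2.26] F [ 0.48  0.74 -0.06] w 1.006
turn 0.10792840142514137
offset after turn (mm) [ -3.39 139.78 -55.85]  if moved first [ -3.5  139.78 -55.84]
```

Call:
drive_tool(
  gripper=[1,1,1,1,1,1,1,1,1,1],
  offset=[
    [-0.001,0.015,-0.014],
    [-0.001,0.015,-0.014],
    [-0.001,0.02,-0.014],
    [0,0.025,-0.014],
    [0,0.025,0],
    [0,0.02,0],
    [0,0.015,0],
    [0,0.005,0],
    [0,0,0],
    [0,0,0],
  ],
  turn=[0,0,0,0,0,0,0,0,0,0],
  force=40,
)

```text
time_s: 4.03
eef_pos: [583.2, -170.5, 72.3]
ee_rot: [-0.459, 0.46, 0.538, -0.538]
force: [0.7, -0.2, 0.9]
grip_width: 0.001
```

```bash
python3 - <<'E'
from h import *
plan(fr(RACK,15,1,63),98.95)
p,d=ctrl.capture('wrist');save('w2',p)
E
```

```text
t 4.03 tcp [ 583.2  -170.47   72.33] xang 99.01 tilt -0.9999991394618495 j [-0.48  0.65  1.42  0.    1.07 -2.21] F [ 0.71 -0.19  0.87] w 0.001
turn 0.06176599871622557
offset after turn (mm) [0.38 9.33 0.5 ]  if moved first [0.38 9.33 0.5 ]
```

View pics/w2.png

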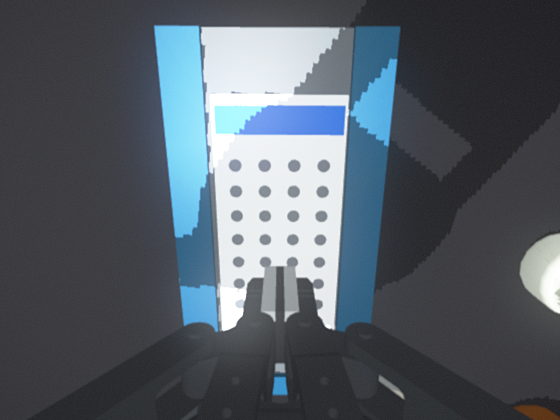

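The shut fingers are centred over the plate, with tips at about (280,270). The stripe is at row 120 and the front edge at row 27. I'll descend gently now.

Call:
drive_tool(
  gripper=[1,1,1,1],
  offset=[
    [0,0.005,0],
    [0,0.004,0],
    [0,0.001,0],
    [0,0,0],
  ],
  turn=[0,0,0,0],
)

```text
time_s: 4.42
eef_pos: [583.4, -170.8, 63.0]
ee_rot: [-0.458, 0.46, 0.538, -0.538]
force: [-3.1, 0.7, 11.3]
grip_width: -0.005
```

Call:
drive_tool(
  gripper=[1,1,1,1,1,1],
  offset=[
    [0,0.0002,0.004],
    [0,0,0.006],
    [0,0,0.006],
    [0,0,0.006],
    [0,0,0.003],
    [0,0,0],
  ],
  turn=[0,0,0,0,0,0],
)

```text
time_s: 4.92
eef_pos: [559.1, -175.2, 63.1]
ee_rot: [-0.458, 0.461, 0.538, -0.537]
force: [-0.5, 0.5, 12.3]
grip_width: 0.002
```

```bash
python3 - <<'E'
from h import *
s=ctrl.sense();p,d=ctrl.capture('wrist');save('w3',p);T=cam2world('wrist',s)
print(s['eef_pos'],s['force'])
for c in ['wrist']:
  for q in ['plate_front']:
    for r in ctrl.pinpoint(c,q): P=(T@np.r_[r['centre'],1])[:3];print(q,round(r['score'],2),P,inF(RACK,P))
E
```

```text
[ 559.1  -175.19   63.06] [-0.52  0.48 12.26]
plate_front 0.79 [ 479.25 -185.06   62.95] [[-89.47   2.39]]
```

View pics/w3.png

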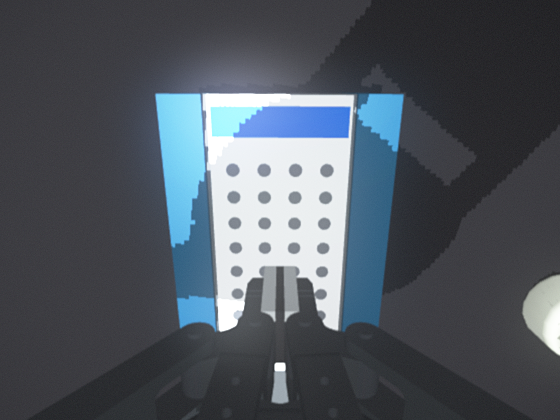

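The plate follows the fingers without slip: the stripe end at row 95 is now level with the block's front edge. I'll drag it about 50 mm further.

Call:
drive_tool(
  gripper=[1,1,1,1,1,1,1,1,1,1],
  offset=[
    [0,0,0.004],
    [0,0,0.006],
    [0,0,0.006],
    [0,0,0.007],
    [0,0,0.007],
    [0,0,0.007],
    [0,0,0.006],
    [0,0,0.005],
    [0,0,0.002],
    [0,0,0],
  ],
  turn=[0,0,0,0,0,0,0,0,0,0],
)

```text
time_s: 5.85
eef_pos: [509.9, -183.1, 63.0]
ee_rot: [-0.458, 0.461, 0.538, -0.537]
force: [-0.8, -1.1, 12.5]
grip_width: 0.003
```

Call:
drive_tool(
  gripper=[1,1,1,1,1],
  offset=[
    [0,-0.005,0],
    [0,-0.03,0],
    [0,-0.04,0],
    [0,-0.04,0],
    [0,-0.01,0],
  ],
  turn=[0,0,0,0,0],
)

```text
time_s: 6.27
eef_pos: [510.4, -183.2, 192.3]
ee_rot: [-0.456, 0.462, 0.538, -0.537]
force: [1.4, -0.3, 0.4]
grip_width: 0.001
```

Call:
drive_tool(
  gripper=[0,0,0,0,0],
  offset=[
    [0,0,0.01],
    [0,0,0.01],
    [0,0,0],
    [0,0,0],
    [0,0,0],
  ],
  turn=[0,0,0,0,0],
)

```text
time_s: 6.68
eef_pos: [489.3, -185.3, 185.9]
ee_rot: [-0.459, 0.459, 0.538, -0.538]
force: [0.0, 0.1, 0.4]
grip_width: 0.711
```

```bash
cat >> h.py <<'E'
def platewrist(name,F,z):
    s=ctrl.sense();p,d=ctrl.capture('wrist');save(name,p);T=cam2world('wrist',s);np.savez(name+'.npz',p=p,d=d,T=T)
    for r in ctrl.regions_of('wrist','plate_center'):
        v,u=np.where(r['mask']);P=px2z('wrist',T,np.stack([u,v],-1),z); q=cv2.minAreaRect(P[:,:2].astype(np.float32)); print('region',round(r['score'],2),u.min(),u.max(),v.min(),v.max(),q,'inF',inF(F,q[0]))
    for n in ['plate_center','plate_front']:
        for r in ctrl.pinpoint('wrist',n): P=(T@np.r_[r['centre'],1])[:3];print(n,round(r['score'],2),P,inF(F,P))
    return s,p,d,T
E
python3 - <<'E'
from h import *
platewrist('w4',RACK,63)
plan(fr(RACK,-115,1,43),98.95)
E
```

```text
region 0.91 123 239 21 85 ((395.71893310546875, -268.3364562988281), (34.434967041015625, 78.77239990234375), 2.299647569656372) inF [[-184.94  -66.88]]
region 0.85 240 316 123 282 ((494.82269287109375, -185.08966064453125), (130.75726318359375, 57.479759216308594), 9.068117141723633) inF [[-74.09  -0.06]]
region 0.85 321 405 0 113 ((375.0844421386719, -146.43673706054688), (34.71852111816406, 75.87232971191406), 82.78739929199219) inF [[-186.36   56.75]]
plate_center 0.75 [ 396.63 -282.96   -0.27] [[-186.32  -81.47]]
plate_center 0.56 [ 367.1  -132.94    1.63] [[-192.14   71.32]]
plate_front 0.97 [ 430.46 -189.75   61.77] [[-138.39    5.34]]
plate_front 0.84 [ 395.82 -333.32    6.17] [[-194.95 -131.09]]
plate_front 0.57 [ 410.84 -140.74    8.06] [[-150.15   56.81]]
t 6.88 tcp [ 489.23 -185.29  185.87] xang 99.01 tilt -0.9999999470857401 j [-0.59  0.35  1.57  0.    1.22 -2.31] F [ 0.28  0.43 -0.05] w 1.0
turn 0.05720170115037604
offset after turn (mm) [  0.36 142.88  35.32]  if moved first [  0.39 142.88  35.32]
```

View pics/w4.png

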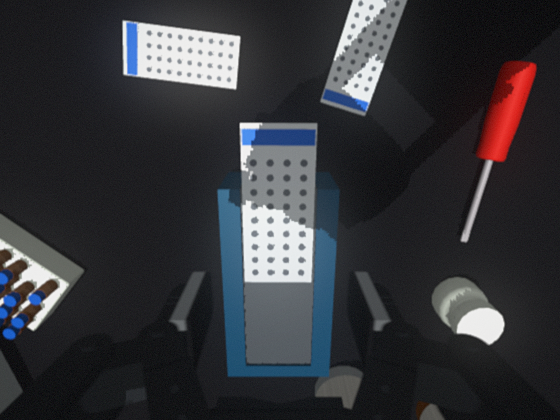

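The plate sticks out 49 mm, with its stripe end at row 124 and the block's front edge at row 188. I'll move to grasp by the long sides, 39 mm ahead of the plate's centre.

Call:
drive_tool(
  gripper=[0,0,0,0,0,0,0,0,0],
  offset=[
    [0,0,0.011],
    [0,0.02,0.011],
    [0,0.03,0.011],
    [0,0.03,0],
    [0,0.03,0],
    [0,0.02,0],
    [0,0.014,0],
    [0,0,0],
    [0,0,0],
  ],
  turn=[0,0,0,0,0,0,0,0,0],
)

```text
time_s: 7.63
eef_pos: [456.5, -190.5, 42.0]
ee_rot: [0.46, -0.459, -0.538, 0.538]
force: [0.4, -0.4, 0.6]
grip_width: 0.998
```

```bash
python3 - <<'E'
from h import *
plan(fr(RACK,-113,0,40),98.95)
platewrist('w5',RACK,63)
E
```

```text
t 7.63 tcp [ 456.48 -190.48   42.03] xang 99.0 tilt -0.9999996656197628 j [-0.63  0.49  1.8   0.    0.85 -2.36] F [ 0.41 -0.39  0.59] w 0.998
turn 0.051129201170169836
offset after turn (mm) [-0.57  2.03  0.19]  if moved first [-0.57  2.03  0.2 ]
region 0.95 347 506 0 197 ((369.2701416015625, -157.13787841796875), (28.268869400024414, 64.47154998779297), 82.34176635742188) inF [[-193.76   47.08]]
region 0.62 202 351 244 406 ((467.8072509765625, -189.51707458496094), (78.37809753417969, 57.144771575927734), 9.070350646972656) inF [[-101.46   -0.23]]
plate_center 0.89 [ 394.72 -281.83    0.03] [[-188.02  -80.06]]
plate_center 0.83 [ 364.54 -130.4     1.02] [[-194.28   74.23]]
plate_center 0.82 [ 493.33 -183.66   63.96] [[-75.34   1.58]]
plate_center 0.59 [ 430.38 -192.81   60.35] [[-138.95    2.34]]
plate_front 0.98 [ 410.24 -142.64    6.26] [[-151.03   55.02]]
plate_front 0.82 [ 430.54 -192.28   61.49] [[-138.7     2.84]]
plate_front 0.63 [ 391.83 -332.12    1.96] [[-198.7  -129.28]]
```

View pics/w5.png

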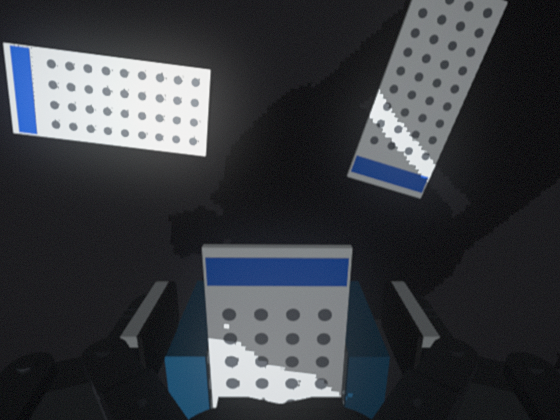

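Call:
drive_tool(
  gripper=[0,1,1,1,1,1,1,1],
  offset=[
    [0,0.003,0],
    [0,0,0],
    [0,0,0],
    [0,0,0],
    [0,0,0],
    [0,0,0],
    [0,0,0],
    [0,0,0],
  ],
  turn=[0,0,0,0,0,0,0,0],
  force=60,
)

```text
time_s: 8.5
eef_pos: [456.5, -190.6, 39.3]
ee_rot: [-0.459, 0.459, 0.538, -0.538]
force: [-1.7, 0.1, 5.2]
grip_width: 0.631
```

```bash
python3 - <<'E'
from h import *
plan(fr(RACK,-113,0,40),98.95)
platewrist('w6',RACK,63)
E
```

```text
t 8.5 tcp [ 456.5  -190.6    39.29] xang 98.99 tilt -0.9999999344637447 j [-0.63  0.5   1.8   0.    0.85 -2.36] F [-1.73  0.08  5.18] w 0.631
turn 0.044978560896595354
offset after turn (mm) [-0.45 -0.71  0.19]  if moved first [-0.45 -0.71  0.19]
region 0.81 349 511 0 197 ((369.4261474609375, -157.55709838867188), (28.11844825744629, 63.88327407836914), 82.51927185058594) inF [[-193.68   46.64]]
region 0.71 0 210 42 155 ((387.2081298828125, -256.9474792480469), (28.13307762145996, 64.75140380859375), 2.1976075172424316) inF [[-191.57  -54.31]]
region 0.56 205 356 245 407 ((466.3699035644531, -188.6871795654297), (77.19998168945312, 56.79454803466797), 8.0918607711792) inF [[-102.76    0.81]]
plate_center 0.79 [ 367.46 -129.27    0.13] [[-191.22   74.89]]
plate_center 0.67 [ 492.25 -183.43   67.03] [[-76.38   1.97]]
plate_center 0.61 [ 394.98 -281.33    3.85] [[-187.69  -79.6 ]]
plate_front 0.94 [ 393.33 -332.33    2.81] [[-197.25 -129.72]]
plate_front 0.76 [ 431.26 -191.45   62.72] [[-137.86    3.54]]
plate_front 0.65 [ 411.6  -143.28    3.32] [[-149.8    54.18]]
```

View pics/w6.png

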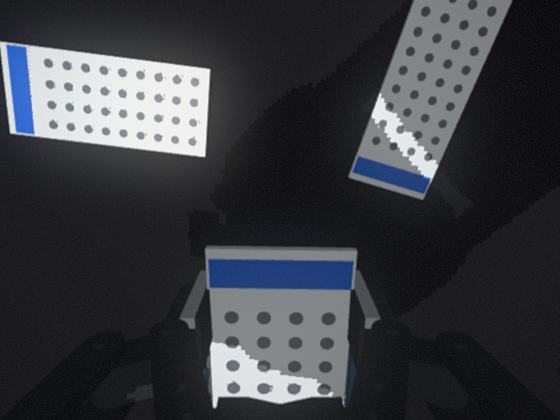

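Call:
drive_tool(
  gripper=[1,1,1,1,1,1],
  offset=[
    [0,-0.003,0],
    [0,-0.006,0],
    [0,-0.008,0],
    [0,-0.008,0],
    [0,0,0],
    [0,0,0],
  ],
  turn=[0,0,0,0,0,0],
  force=80,
)

```text
time_s: 9.2
eef_pos: [456.6, -190.7, 64.7]
ee_rot: [-0.459, 0.46, 0.538, -0.538]
force: [0.4, -0.2, -0.6]
grip_width: 0.623
```

```bash
python3 - <<'E'
from h import *
s,p,d,T=platewrist('w7',RACK,88)
plan(fr(RACK,-113,0,65),98.95)
# plane fit of depth on plate region
C=cloud('wrist',d,T); m=np.zeros((420,560),bool); m[255:390,225:335]=1; m&=abs(C[...,2]-88)<20
P=C[m]; A=np.c_[P[:,:2]-P[:,:2].mean(0),np.ones(len(P))]; print('plane',np.linalg.lstsq(A,P[:,2],rcond=None)[0],len(P))
p,d=ctrl.capture('scene');save('s7',cv2.resize(p[180:300,130:290],(800,600)))
for q in ['plate_center','plate_front']:
    for r in ctrl.pinpoint('scene',q): P=(cam2world('scene')@np.r_[r['centre'],1])[:3];print(q,round(r['score'],2),P,inF(RACK,P))
E
```

```text
region 0.85 36 219 48 147 ((385.7955322265625, -250.33981323242188), (24.538877487182617, 56.64696502685547), 1.9474964141845703) inF [[-191.94  -47.56]]
region 0.83 205 356 246 403 ((465.7667541503906, -188.6061248779297), (74.7734603881836, 56.41389846801758), 8.253274917602539) inF [[-103.34    0.98]]
region 0.83 341 480 0 186 ((370.1819763183594, -163.0051727294922), (25.036895751953125, 57.00801086425781), 82.55522155761719) inF [[-193.78   41.14]]
plate_center 0.89 [ 362.58 -132.64    2.42] [[-196.56   72.32]]
plate_center 0.78 [ 393.42 -286.2     0.71] [[-189.98  -84.16]]
plate_center 0.6 [ 494.43 -184.79   90.4 ] [[-74.43   0.29]]
plate_front 0.91 [ 431.73 -193.18   89.37] [[-137.67    1.75]]
plate_front 0.7 [ 408.32 -140.62    5.02] [[-152.62   57.32]]
plate_front 0.61 [ 393.74 -332.32    1.67] [[-196.85 -129.78]]
t 9.4 tcp [ 456.23 -190.42   63.79] xang 98.99 tilt -0.9999997960429501 j [-0.63  0.45  1.78 -0.    0.9  -2.36] F [-0.3   0.67 -0.52] w 0.624
turn 0.04499910035877974
offset after turn (mm) [-0.68 -1.21 -0.04]  if moved first [-0.68 -1.21 -0.04]
plane [-0.01 -0.   88.43] 14811
plate_center 0.8 [ 493.98 -185.3    85.58] [[-74.96  -0.14]]
plate_center 0.56 [ 391.55 -281.74    2.72] [[-191.14  -79.47]]
plate_center 0.4 [ 366.29 -131.9     2.55] [[-192.78   72.48]]
plate_front 0.87 [ 428.8  -194.95   86.67] [[-140.84    0.47]]
plate_front 0.75 [ 398.69 -333.9     4.62] [[-192.2  -132.11]]
```

View pics/w7.png

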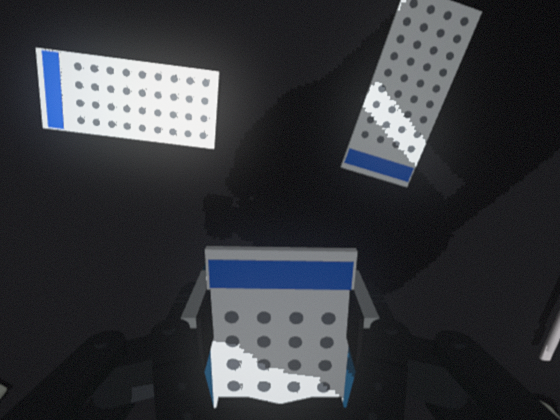

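View pics/s7.png

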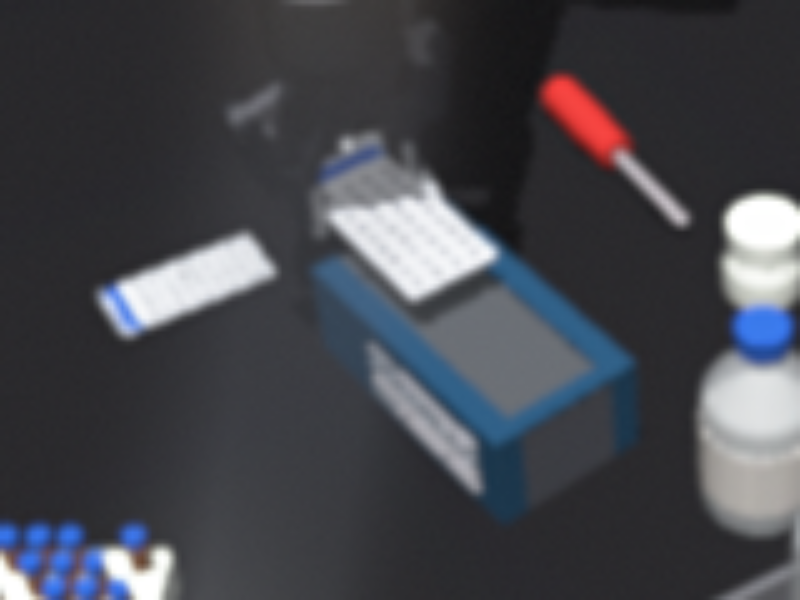

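```bash
python3 - <<'E'
from h import *
s=ctrl.sense(); print('tcp in rack',inF(RACK,s['eef_pos']))
plan(fr(STAGE,90,0,200),None)
E
```

```text
tcp in rack [[-112.98    0.63]]
t 9.55 tcp [ 456.3  -190.45   63.88] xang 99.0 tilt -0.9999998747784644 j [-0.63  0.45  1.78 -0.    0.9  -2.36] F [ 0.21  0.39 -0.38] w 0.622
turn 0
offset after turn (mm) [ 353.8  -136.08 -220.56]  if moved first [ 353.8  -136.08 -220.56]
```

Call:
drive_tool(
  gripper=[1,1,1,1,1,1,1,1,1,1,1,1,1,1,1,1,1,1,1,1],
  offset=[
    [0,-0.01,0],
    [0,-0.02,0],
    [0,-0.025,0],
    [0.01,-0.025,-0.005],
    [0.018,-0.025,-0.01],
    [0.023,-0.02,-0.014],
    [0.025,-0.011,-0.016],
    [0.025,0,-0.016],
    [0.025,0,-0.016],
    [0.025,0,-0.016],
    [0.025,0,-0.016],
    [0.025,0,-0.016],
    [0.025,0,-0.016],
    [0.025,0,-0.016],
    [0.025,0,-0.016],
    [0.025,0,-0.016],
    [0.025,0,-0.016],
    [0.025,0,-0.015],
    [0.02,0,-0.012],
    [0.01,0,-0.005],
  ],
  turn=[0,0,0,0,0,0,0,0,0,0,0,0,0,0,0,0,0,0,0,0],
)

```text
time_s: 11.22
eef_pos: [631.1, 225.5, 200.3]
ee_rot: [-0.459, 0.459, 0.538, -0.538]
force: [0.0, 0.2, -1.6]
grip_width: 0.62
```

Call:
drive_tool(
  gripper=[1,1,1],
  offset=[
    [0,0,0],
    [0,0,0],
    [0,0,0],
  ],
  turn=[0,0,0],
)

```text
time_s: 11.47
eef_pos: [630.7, 221.9, 200.4]
ee_rot: [0.459, -0.459, -0.537, 0.538]
force: [-0.7, -0.8, -1.1]
grip_width: 0.623
```

```bash
python3 - <<'E'
from h import *
s,p,d,T=platewrist('w8',STAGE,223)
plan(fr(STAGE,90,0,200),None)
for q in ['stage','knob_grip']:
    for r in ctrl.pinpoint('wrist',q): P=(T@np.r_[r['centre'],1])[:3];print(q,round(r['score'],2),P,inF(STAGE,P))
E
```

```text
region 0.85 205 356 245 405 ((641.1129760742188, 224.06011962890625), (76.45187377929688, 56.9318962097168), 7.881918907165527) inF [[116.99  26.51]]
plate_center 0.91 [667.92 228.   226.03] [[144.09  25.97]]
plate_front 0.64 [603.62 220.61 225.84] [[79.44 29.3 ]]
t 11.67 tcp [630.89 222.03 200.45] xang 98.94 tilt -0.9999999801862324 j [ 0.16  0.66  1.04 -0.    1.44 -1.56] F [-0.33 -0.38 -0.99] w 0.626
turn 0
offset after turn (mm) [-26.36   0.45  16.32]  if moved first [-26.36   0.45  16.32]
stage 0.83 [530.52 182.91  -3.61] [[1.13 4.19]]
stage 0.55 [580.82  13.11   4.63] [[  22.71 -171.59]]
knob_grip 0.96 [555.36 245.95  85.65] [[36.03 62.26]]
```

View pics/w8.png

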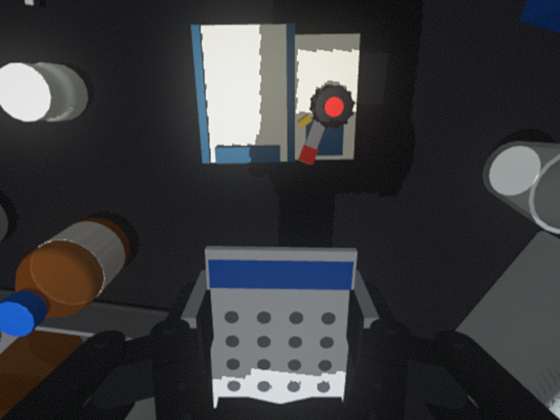

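The stage is at the top of the wrist view: rails at columns 195–207 and 288–295, backstop at rows 147–162, knob at (333,106), arm tip at (308,155). The plate is held level. I'll measure the stage next.

```bash
python3 - <<'E'
from h import *
a=np.load('w8.npz');p,d,T=a['p'],a['d'],a['T']
save('w8z',cv2.resize(p[10:180,180:380],(0,0),fx=4,fy=4,interpolation=cv2.INTER_CUBIC)[:600])
C=cloud('wrist',d,T)
roi=np.zeros((420,560),bool);roi[5:185,180:375]=1
m=roi&(abs(C[...,2]-61)<7)
r=cv2.minAreaRect(C[m][:,:2].astype(np.float32));print('all',r,inF(STAGE,r[0]),C[m][:,2].mean())
m=roi&(C[...,2]>66.5)&(C[...,2]<74)
L=inF(STAGE,C[m]); 
# profile of heights in the stage frame
L=inF(STAGE,C[roi]);z=C[roi][:,2]
for nm,ax,oth,lo,hi in [('across y at x 0..50',1,0,0,45),('along x at y -20..20',0,1,-20,20)]:
    k=(L[:,oth]>lo)&(L[:,oth]<hi); b=np.round(L[k,ax]).astype(int); zz=z[k]
    print(nm,[(i,round(float(np.median(zz[b==i])),0)) for i in range(-45,85) if (b==i).sum()>3])
E
```

```text
all ((554.066650390625, 208.86097717285156), (99.0628433227539, 121.28404235839844), 9.633015632629395) [[28.63 25.89]] 59.737474884618756
across y at x 0..50 [(-35, 64.0), (-34, 65.0), (-33, 65.0), (-32, 65.0), (-31, 65.0), (-30, 65.0), (-29, 64.0), (-28, 61.0), (-27, 61.0), (-26, 61.0), (-25, 61.0), (-24, 61.0), (-23, 61.0), (-22, 61.0), (-21, 61.0), (-20, 61.0), (-19, 61.0), (-18, 61.0), (-17, 61.0), (-16, 60.0), (-15, 61.0), (-14, 61.0), (-13, 61.0), (-12, 61.0), (-11, 61.0), (-10, 61.0), (-9, 61.0), (-8, 61.0), (-7, 61.0), (-6, 61.0), (-5, 61.0), (-4, 61.0), (-3, 61.0), (-2, 61.0), (-1, 61.0), (0, 61.0), (1, 61.0), (2, 61.0), (3, 61.0), (4, 61.0), (5, 61.0), (6, 61.0), (7, 61.0), (8, 61.0), (9, 61.0), (10, 61.0), (11, 61.0), (12, 60.0), (13, 61.0), (14, 61.0), (15, 61.0), (16, 61.0), (17, 61.0), (18, 61.0), (19, 61.0), (20, 61.0), (21, 61.0), (22, 61.0), (23, 61.0), (24, 61.0), (25, 61.0), (26, 61.0), (27, 61.0), (28, 344.0), (29, 60.0), (30, 61.0), (31, 61.0), (32, 60.0), (33, 65.0), (34, 65.0), (35, 65.0), (36, 65.0), (37, 65.0), (38, 65.0), (39, 55.0), (40, 55.0), (41, 55.0),
[... 1239 characters left out ...]
.0), (19, 61.0), (20, 61.0), (21, 61.0), (22, 61.0), (23, 61.0), (24, 61.0), (25, 61.0), (26, 61.0), (27, 61.0), (28, 61.0), (29, 61.0), (30, 61.0), (31, 61.0), (32, 61.0), (33, 61.0), (34, 61.0), (35, 61.0), (36, 61.0), (37, 61.0), (38, 61.0), (39, 61.0), (40, 61.0), (41, 61.0), (42, 61.0), (43, 60.0), (44, 61.0), (45, 61.0), (46, 61.0), (47, 61.0), (48, 61.0), (49, 60.0), (50, 61.0), (51, 61.0), (52, 61.0), (53, 61.0), (54, 61.0), (55, 61.0), (56, 61.0), (57, 61.0), (58, 61.0), (59, 61.0), (60, 61.0), (61, 61.0), (62, 61.0), (63, 61.0), (64, 63.0), (65, 71.0), (66, 71.0), (67, 71.0), (68, 71.0), (69, 70.0), (70, 70.0), (71, 71.0), (72, 71.0), (73, 71.0), (74, 71.0), (75, 70.0), (76, 70.0)]
```

View pics/w8z.png

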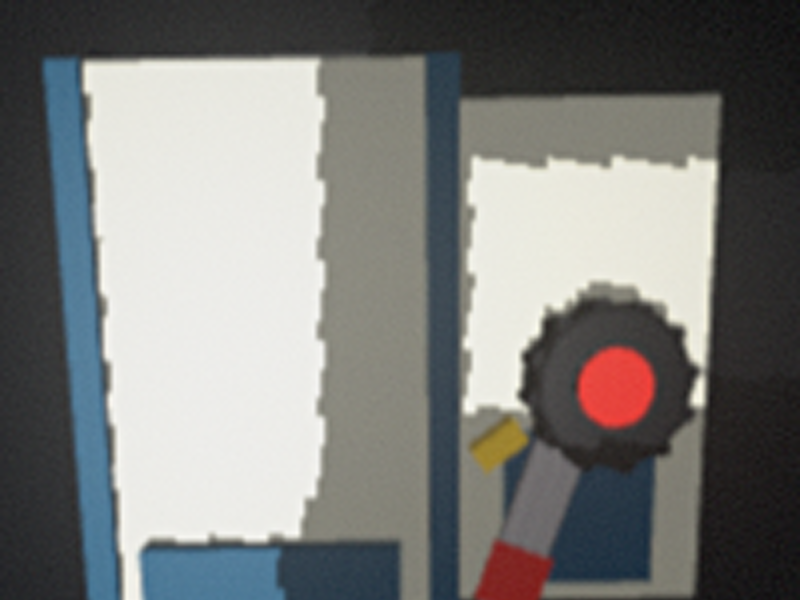

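```bash
python3 - <<'E'
from h import *
a=np.load('w8.npz');p,d,T=a['p'],a['d'],a['T']
C=cloud('wrist',d,T)
roi=np.zeros((420,560),bool);roi[5:185,180:375]=1
P=C[roi];L=inF(STAGE,P);z=P[:,2]
for y0,y1 in [(-42,-24),(28,43)]:
    k=(z>63)&(z<67.5)&(L[:,1]>y0)&(L[:,1]<y1)&(L[:,0]>-15)&(L[:,0]<55); q=L[k]
    f=np.polyfit(q[:,0],q[:,1],1); lo,hi=np.percentile(q[:,1]-np.polyval(f,q[:,0])+np.polyval(f,25),[3,97])
    print('rail slope deg',np.degrees(np.arctan(f[0])),'y@25',np.polyval(f,25),lo,hi,k.sum())
k=(z>100)&(z<107)&(abs(L[:,1]-62)<20)&(abs(L[:,0]-35)<20);print('knob top',cv2.minEnclosingCircle(L[k].astype(np.float32)),z[k].mean())
k=(z>67.5)&(z<73)&(abs(L[:,1])<28)&(L[:,0]>55);q=L[k];print('backstop',[ (y,round(float(np.percentile(q[abs(q[:,1]-y)<5,0],3)),1)) for y in (-20,-10,0,10,20)])
k=(z>57)&(z<63)&(abs(L[:,1])<20);q=L[k];print('front',[ (y,round(float(np.percentile(q[abs(q[:,1]-y)<5,0],1)),1)) for y in (-15,0,15)])
# same with top
b=np.load('top0.npz');c=cloud('top',b['d'],b['T']).reshape(-1,3);l=inF(STAGE,c);zz=c[:,2]
for y0,y1 in [(-45,-24),(28,45)]:
    k=(zz>62.8)&(zz<67.5)&(l[:,1]>y0)&(l[:,1]<y1)&(l[:,0]>-15)&(l[:,0]<55);print('top rail',l[k].mean(0),k.sum())
k=(zz>100)&(zz<107)&(abs(l[:,1]-62)<20)&(abs(l[:,0]-35)<20);print('top knob',cv2.minEnclosingCircle(l[k].astype(np.float32)))
s=ctrl.sense();print('tcp in stage',inF(STAGE,s['eef_pos']))
E
```

```text
rail slope deg 0.3703932868512663 y@25 -31.43697747261165 -34.43295403473122 -28.549738778237927 856
rail slope deg 0.45047228881815554 y@25 35.44794026547329 32.61396462725889 38.13171831966051 819
knob top ((33.94031524658203, 61.93332290649414), 14.029329299926758) 104.57044414405476
backstop [(-20, 64.5), (-10, 64.4), (0, 64.3), (10, 64.2), (20, 64.1)]
front [(-15, -19.8), (0, -19.7), (15, -20.2)]
top rail [ 17.56 -30.65] 32
top rail [21.41 34.04] 30
top knob ((33.2891845703125, 61.954708099365234), 14.010331153869629)
tcp in stage [[106.64  26.48]]
```

```bash
sed -i 's/STAGE=(530.1,178.6,9.5)/STAGE=(529.4,180.3,9.9)/' h.py; python3 - <<'E'
from h import *
plan(fr(STAGE,-51,0,60),99.9)
E
```

```text
t 11.77 tcp [630.91 222.32 200.35] xang 98.96 tilt -0.9999999897060515 j [ 0.16  0.66  1.04 -0.    1.44 -1.56] F [ 1.06 -0.25 -1.4 ] w 0.622
turn -0.9402463438201494
offset after turn (mm) [-23.93 140.33 158.24]  if moved first [-26.52 140.33 157.82]
```

Call:
drive_tool(
  gripper=[1,1,1,1,1,1,1,1,1,1,1,1,1,1,1,1,1,1],
  offset=[
    [0,0,0],
    [-0.002,0,0.01],
    [-0.004,0,0.02],
    [-0.004,0,0.025],
    [-0.004,0,0.025],
    [-0.004,0,0.025],
    [-0.003,0,0.025],
    [-0.002,0,0.018],
    [-0.001,0,0.01],
    [0,0.01,0],
    [0,0.02,0],
    [0,0.03,0],
    [0,0.03,0],
    [0,0.025,0],
    [0,0.015,0],
    [0,0.01,0],
    [0,0,0],
    [0,0,0],
  ],
  turn=[-0.94,0,0,0,0,0,0,0,0,0,0,0,0,0,0,0,0,0],
)

```text
time_s: 13.27
eef_pos: [479.9, 172.0, 60.1]
ee_rot: [-0.455, 0.455, 0.541, -0.541]
force: [0.6, 0.4, -1.1]
grip_width: 0.62
```

```bash
python3 - <<'E'
from h import *
plan(fr(STAGE,-51,0,39.3),99.9)
s,p,d,T=platewrist('w9',STAGE,84)
p,d=ctrl.capture('scene');save('s9',cv2.resize(p[150:270,250:410],(800,600)))
p,d=ctrl.capture('top');save('t9',cv2.resize(p[150:270,150:310],(800,600)))
E
```

```text
t 13.27 tcp [479.87 171.99  60.12] xang 99.95 tilt -0.9999999919918724 j [ 0.11  0.49  1.74  0.    0.91 -1.63] F [ 0.61  0.39 -1.09] w 0.62
turn 0.046083454723117256
offset after turn (mm) [-0.33 20.82  0.79]  if moved first [-0.33 20.82  0.79]
region 0.6 205 356 246 402 ((488.13702392578125, 173.88821411132812), (73.96048736572266, 56.095638275146484), 9.446930885314941) inF [[-41.75   0.78]]
plate_center 0.85 [518.81 178.49  83.28] [[-10.74   0.04]]
plate_front 0.96 [451.23 168.68  80.26] [[-79.     1.99]]
```

View pics/w9.png

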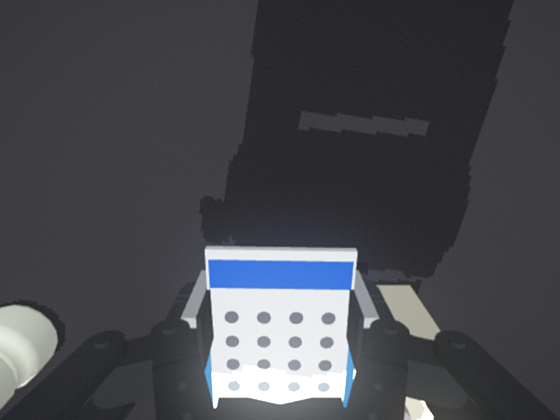

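View pics/s9.png

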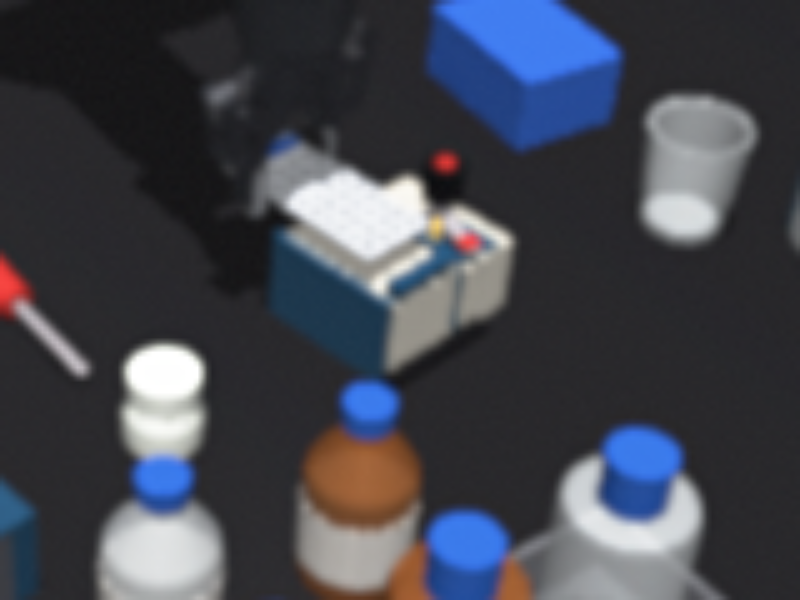

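View pics/t9.png

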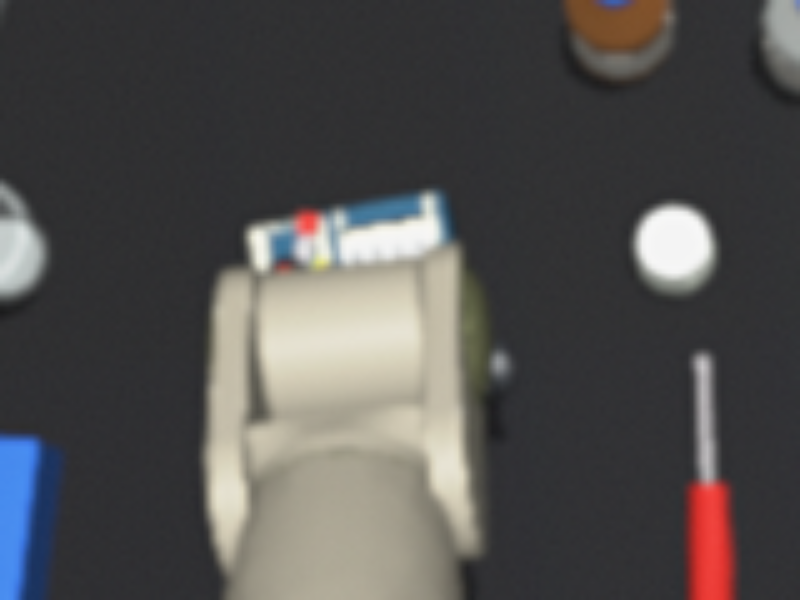

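The plate is flat, centred, and over the rails; the blue rail strips show evenly at columns 208 and 352. Lowering.

Call:
drive_tool(
  gripper=[1,1,1,1,1,1],
  offset=[
    [0,0.006,0],
    [0,0.006,0],
    [0,0.004,0],
    [0,0.003,0],
    [0,0,0],
    [0,0,0],
  ],
  turn=[0,0,0,0,0,0],
)

```text
time_s: 14.07
eef_pos: [479.4, 171.9, 40.9]
ee_rot: [0.455, -0.455, -0.541, 0.542]
force: [0.4, -0.1, -0.1]
grip_width: 0.619
```

Call:
drive_tool(
  gripper=[1,1,1],
  offset=[
    [0,0.001,0],
    [0,0.0005,0],
    [0,0,0],
  ],
  turn=[0,0,0],
)

```text
time_s: 14.32
eef_pos: [479.6, 172.0, 39.8]
ee_rot: [-0.455, 0.455, 0.542, -0.541]
force: [-0.3, 0.4, 0.2]
grip_width: 0.628
```

```bash
python3 - <<'E'
from h import *
plan(fr(STAGE,-39,0,39.3),99.9)
s,p,d,T=platewrist('w10',STAGE,63)
C=cloud('wrist',d,T); m=np.zeros((420,560),bool); m[255:390,225:335]=1
P=C[m]; A=np.c_[P[:,:2]-P[:,:2].mean(0),np.ones(len(P))]; print('plane',np.linalg.lstsq(A,P[:,2],rcond=None)[0].round(4),len(P))
E
```

```text
t 14.32 tcp [479.6  171.98  39.8 ] xang 99.94 tilt -0.9999998619727621 j [ 0.11  0.52  1.75 -0.    0.87 -1.63] F [-0.31  0.44  0.16] w 0.628
turn 0.03903818370497447
offset after turn (mm) [ -0.37   0.51 -11.49]  if moved first [ -0.37   0.51 -11.49]
plate_center 0.71 [457.67 171.69  60.36] [[-72.15   3.85]]
plate_center 0.62 [515.74 178.19  69.95] [[-13.82   0.27]]
plate_front 0.86 [453.2  169.27  62.73] [[-76.96   2.24]]
plane [-0.11 -0.02 64.11] 14850
```

View pics/w10.png

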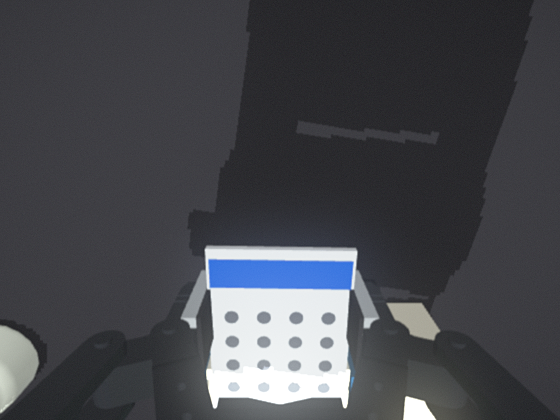

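Call:
drive_tool(
  gripper=[1,1,1,1,1,1,1],
  offset=[
    [0,0.0005,-0.002],
    [0,0,-0.003],
    [0,0,-0.003],
    [0,0,-0.001],
    [0,0,-0.001],
    [0,0,0],
    [0,0,0],
  ],
  turn=[0,0,0,0,0,0,0],
)

```text
time_s: 15.1
eef_pos: [489.6, 173.7, 39.5]
ee_rot: [-0.455, 0.455, 0.542, -0.541]
force: [-2.4, 0.2, 5.7]
grip_width: 0.621
```

```bash
python3 - <<'E'
from h import *
plan(fr(STAGE,-39,0,39.3),99.9)
s,p,d,T=platewrist('w11',STAGE,63)
C=cloud('wrist',d,T); m=np.zeros((420,560),bool); m[255:390,225:335]=1;m&=abs(C[...,2]-63)<8
P=C[m]; A=np.c_[P[:,:2]-P[:,:2].mean(0),np.ones(len(P))]; print('plane',np.linalg.lstsq(A,P[:,2],rcond=None)[0].round(4),len(P))
E
```

```text
t 15.1 tcp [489.64 173.75  39.49] xang 99.94 tilt -0.999999881721024 j [ 0.12  0.54  1.72 -0.    0.88 -1.63] F [-2.37  0.16  5.73] w 0.621
turn 0.04180463031633508
offset after turn (mm) [-0.38  0.19 -1.29]  if moved first [-0.38  0.19 -1.29]
region 0.72 205 356 245 405 ((498.9828186035156, 175.6985321044922), (76.04545593261719, 56.4805908203125), 9.40788459777832) inF [[-30.76   0.7 ]]
plate_center 0.67 [524.88 179.49  64.13] [[-4.6  -0.02]]
plate_front 0.61 [464.01 171.99  62.21] [[-65.85   3.06]]
plane [ 0.02  0.   63.45] 14803
```

Call:
drive_tool(
  gripper=[1,1,1,1],
  offset=[
    [0,0,-0.001],
    [0,0,-0.0005],
    [0,0,0],
    [0,0,0],
  ],
  turn=[0,0,0,0],
)

```text
time_s: 15.63
eef_pos: [491.0, 174.0, 39.5]
ee_rot: [-0.455, 0.455, 0.541, -0.541]
force: [-3.6, -0.4, 6.7]
grip_width: 0.626
```

Call:
drive_tool(
  gripper=[1,1,1],
  offset=[
    [0,0,-0.001],
    [0,0,-0.0005],
    [0,0,0],
  ],
  turn=[0,0,0],
)

```text
time_s: 15.88
eef_pos: [491.3, 174.0, 39.4]
ee_rot: [0.455, -0.454, -0.541, 0.542]
force: [-9.4, -1.6, 11.2]
grip_width: 0.622
```

The plate is against the backstop: the TCP stopped and the push force rose to 9 N. Releasing.

Call:
drive_tool(
  gripper=[0.6,0,0,0,0,0],
  offset=[
    [0,0,0],
    [0,0,0],
    [0,0,0],
    [0,0,0],
    [0,0,0],
    [0,0,0],
  ],
  turn=[0,0,0,0,0,0],
)

```text
time_s: 16.38
eef_pos: [492.3, 174.2, 39.0]
ee_rot: [-0.455, 0.455, 0.541, -0.541]
force: [-0.7, 0.7, -0.2]
grip_width: 1.004
```

Call:
drive_tool(
  gripper=[0,0,0,0,0,0,0],
  offset=[
    [0,-0.01,0],
    [0,-0.03,0],
    [0,-0.035,0],
    [0,-0.035,0],
    [0,-0.03,0],
    [0,-0.02,0],
    [0,0,0],
  ],
  turn=[0,0,0,0,0,0,0],
)

```text
time_s: 16.97
eef_pos: [493.8, 174.5, 204.3]
ee_rot: [-0.453, 0.457, 0.544, -0.539]
force: [0.5, -0.0, 0.5]
grip_width: 1.001
```

```bash
python3 - <<'E'
from h import *
plan(fr(STAGE,35,60,78),None)
s,p,d,T=platewrist('w12',STAGE,63)
for q in ['stage','knob_grip']:
    for r in ctrl.pinpoint('wrist',q): P=(T@np.r_[r['centre'],1])[:3];print(q,round(r['score'],2),P,inF(STAGE,P))
C=cloud('wrist',d,T);L=inF(STAGE,C.reshape(-1,3));z=C[...,2].ravel()
k=(z>100)&(z<108)&(abs(L[:,1]-62)<20)&(abs(L[:,0]-35)<20);print('knob',cv2.minEnclosingCircle(L[k].astype(np.float32)))
E
```

```text
t 16.97 tcp [493.84 174.46 204.28] xang 99.94 tilt -0.9999634684847278 j [ 0.12  0.33  1.55  0.    1.26 -1.63] F [ 0.5  -0.03  0.51] w 1.001
turn 0
offset after turn (mm) [ 59.64 126.85 -70.  ]  if moved first [ 59.64 126.85 -70.  ]
region 0.64 246 315 158 299 ((528.687744140625, 180.39805603027344), (131.0473175048828, 56.62237548828125), 9.241719245910645) inF [[-0.68  0.22]]
plate_center 0.95 [529.18 180.61  68.23] [[-0.16  0.34]]
plate_center 0.46 [717.71 -75.24  -0.59] [[ 141.57 -284.12]]
plate_front 0.76 [465.87 171.25  63.37] [[-64.14   2.01]]
plate_front 0.31 [553.36 242.99  92.99] [[34.38 57.64]]
stage 0.6 [465.   169.17  66.55] [[-65.35   0.11]]
knob_grip 0.94 [553.28 244.29  89.23] [[34.52 58.93]]
knob ((34.420555114746094, 60.211822509765625), 14.446621894836426)
```

View pics/w12.png

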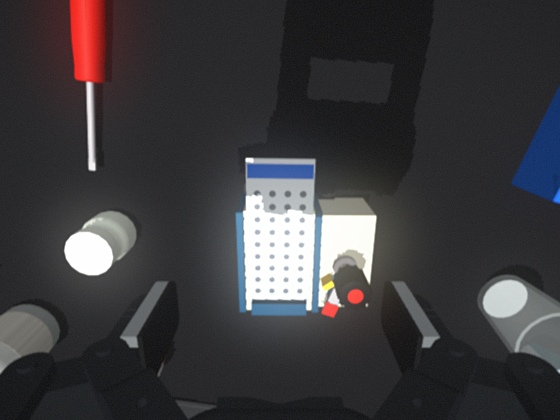

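```bash
python3 - <<'E'
from h import *
a=np.load('w12.npz');save('w12z',cv2.resize(a['p'][145:325,225:385],(0,0),fx=3.3,fy=3.3,interpolation=cv2.INTER_CUBIC))
ctrl.capture('top')
for q in ['beaker','amber_bottle','tip_box','jar']:
    for r in ctrl.pinpoint('top',q)[:2]: P=(cam2world('top')@np.r_[r['centre'],1])[:3];print(q,round(r['score'],2),P,inF(STAGE,P))
plan(fr(STAGE,34.7,60,120),None)
E
```

```text
beaker 0.61 [585.43 441.74   1.79] [[100.15 247.91]]
amber_bottle 0.71 [729.71  47.09  -1.04] [[ 174.42 -165.66]]
tip_box 0.9 [403.6  451.73  -0.58] [[-77.26 289.02]]
jar 0.72 [579.41  15.42  -0.31] [[  20.92 -171.03]]
t 17.52 tcp [492.14 174.16 198.76] xang 99.93 tilt -0.9999997564925271 j [ 0.12  0.33  1.56  0.    1.25 -1.63] F [-0.05 -0.1  -0.92] w 1.0
turn 0
offset after turn (mm) [ 59.6   78.71 -72.55]  if moved first [ 59.6   78.71 -72.55]
```

View pics/w12z.png

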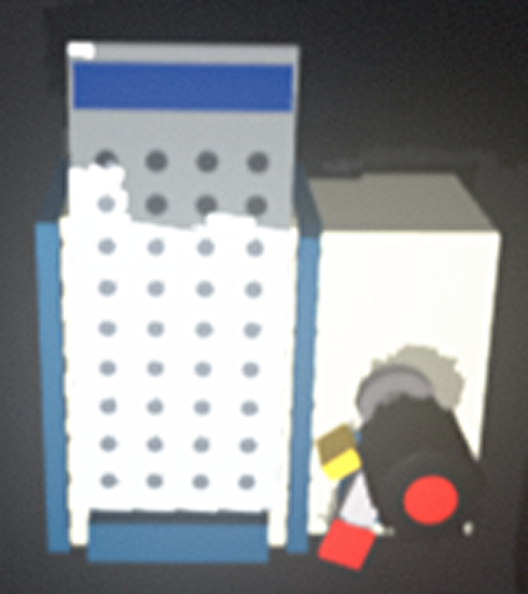

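The plate lies between the rails with its rear edge against the backstop. Everything else is clear of the knob, so I'll go to it.

Call:
drive_tool(
  gripper=[0.3,0.3,0.3,0.3,0.3,0.3,0.3,0.3,0.3],
  offset=[
    [0.01,0,-0.012],
    [0.015,0,-0.018],
    [0.015,0,-0.018],
    [0.013,0,-0.016],
    [0.0066,0.02,-0.0085],
    [0,0.03,0],
    [0,0.028,0],
    [0,0,0],
    [0,0,0],
  ],
  turn=[0,0,0,0,0,0,0,0,0],
)

```text
time_s: 18.27
eef_pos: [553.0, 245.3, 120.6]
ee_rot: [0.455, -0.454, -0.541, 0.542]
force: [0.6, 0.0, 1.2]
grip_width: 0.7
```

```bash
python3 - <<'E'
from h import *
plan(fr(STAGE,34.7,60,73),None)
p,d=ctrl.capture('wrist');save('w13',p)
E
```

```text
t 18.27 tcp [552.96 245.29 120.63] xang 99.94 tilt -0.9999971279232955 j [ 0.22  0.59  1.38 -0.    1.17 -1.52] F [0.59 0.04 1.15] w 0.7
turn 0
offset after turn (mm) [ 0.04 47.63 -0.43]  if moved first [ 0.04 47.63 -0.43]
```

View pics/w13.png

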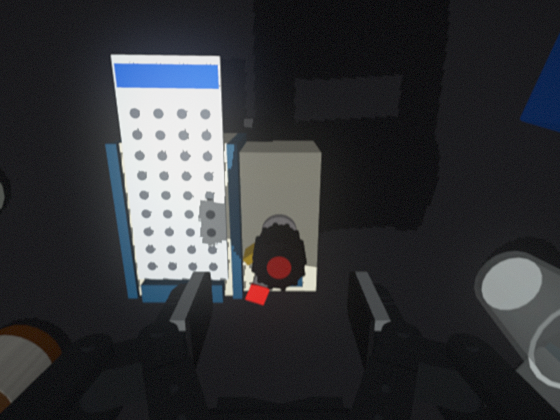

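The knob's red cap at (279,267) is centred between the pads. Descending, then closing on it.

Call:
drive_tool(
  gripper=[0.3,0.3,0.3,0.3,0.3,1,1,1,1,1,1],
  offset=[
    [0,0.015,0],
    [0,0.02,0],
    [0,0.01,0],
    [0,0.001,0],
    [0,0,0],
    [0,0,0],
    [0,0,0],
    [0,0,0],
    [0,0,0],
    [0,0,0],
    [0,0,0],
  ],
  turn=[0,0,0,0,0,0,0,0,0,0,0],
  force=60,
)

```text
time_s: 19.23
eef_pos: [554.0, 245.1, 76.5]
ee_rot: [-0.454, 0.455, 0.542, -0.541]
force: [-0.3, -2.8, 6.1]
grip_width: 0.284
```

Call:
drive_tool(
  gripper=[1,1,1,1,1,1,1],
  offset=[
    [0,-0.002,0],
    [0,-0.003,0],
    [0,-0.003,0],
    [0,-0.003,0],
    [0,-0.002,0],
    [0,0,0],
    [0,0,0],
  ],
  turn=[0,0,0,0,0,0,0],
)

```text
time_s: 19.82
eef_pos: [553.7, 245.0, 87.4]
ee_rot: [-0.455, 0.455, 0.541, -0.541]
force: [6.4, -1.4, -10.5]
grip_width: 0.284
```

```bash
python3 - <<'E'
from h import *
plan(fr(STAGE,34.7,60,73),None)
p,d=ctrl.capture('wrist');save('w14',p)
p,d=ctrl.capture('scene');save('s14',cv2.resize(p[150:270,250:410],(800,600),interpolation=cv2.INTER_CUBIC))
E
```

```text
t 19.82 tcp [553.74 245.03  87.42] xang 99.92 tilt -0.9999997654852101 j [ 0.22  0.63  1.41 -0.    1.1  -1.52] F [  6.43  -1.4  -10.54] w 0.284
turn 0
offset after turn (mm) [ 0.43 14.42  0.41]  if moved first [ 0.43 14.42  0.41]
```

View pics/w14.png

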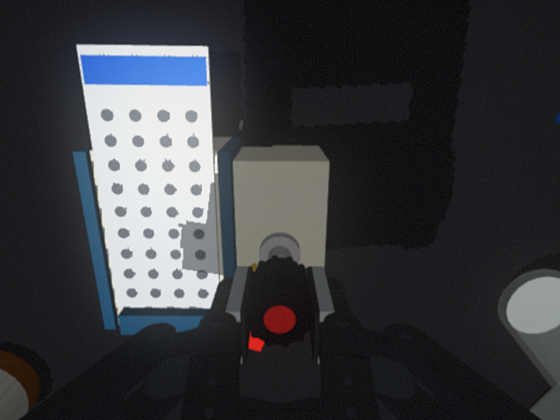

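View pics/s14.png

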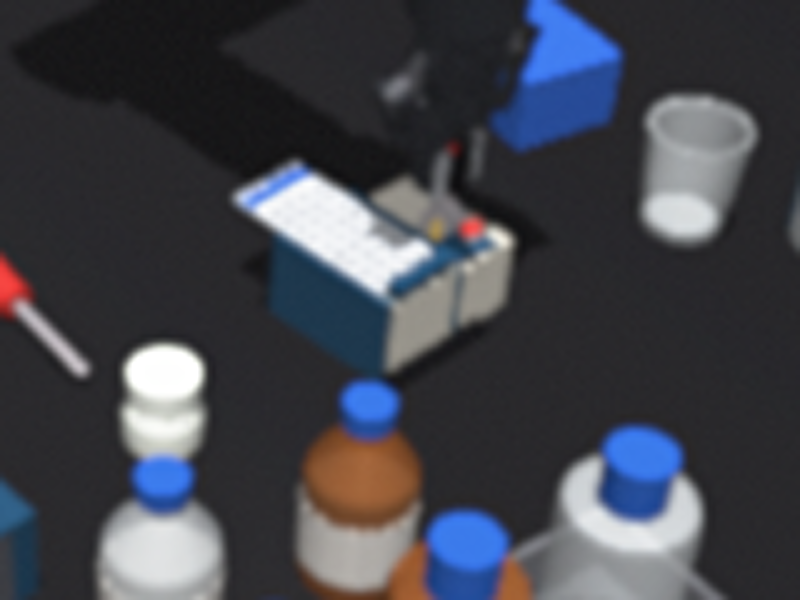

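The knob is lifted about 11–12 mm, with a spring load of 10.5 N. Turning clockwise.

Call:
drive_tool(
  gripper=[1,1,1,1,1,1,1,1,1,1,1,1,1,1,1],
  offset=[
    [0,-0.001,0],
    [0,0,0],
    [0,0,0],
    [0,0,0],
    [0,0,0],
    [0,0,0],
    [0,0,0],
    [0,0,0],
    [0,0,0],
    [0,0,0],
    [0,0,0],
    [0,0,0],
    [0,0,0],
    [0,0,0],
    [0,0,0],
  ],
  turn=[0,3,6,6,6,6,6,6,6,6,6,6,4,0,0],
)

```text
time_s: 21.17
eef_pos: [553.4, 244.3, 88.0]
ee_rot: [-0.678, 0.679, 0.2, -0.201]
force: [4.4, -5.8, -10.7]
grip_width: 0.282
```

```bash
python3 - <<'E'
from h import *
plan(fr(STAGE,34.7,60,73),None); print(ctrl.sense()['wrist_torque'])
p,d=ctrl.capture('wrist');save('w15',p)
p,d=ctrl.capture('scene');save('s15',cv2.resize(p[150:270,250:410],(800,600),interpolation=cv2.INTER_CUBIC))
E
```

```text
t 21.17 tcp [553.45 244.28  88.02] xang 32.9 tilt -0.99999772235481 j [ 0.22  0.62  1.41 -0.    1.1  -0.35] F [  4.42  -5.82 -10.69] w 0.282
turn 0
offset after turn (mm) [ 0.47 15.02  1.03]  if moved first [ 0.47 15.02  1.03]
[-0.92 -0.91 -0.  ]
```

View pics/w15.png

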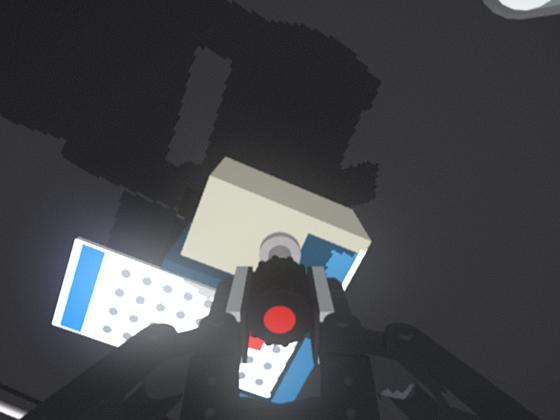

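View pics/s15.png

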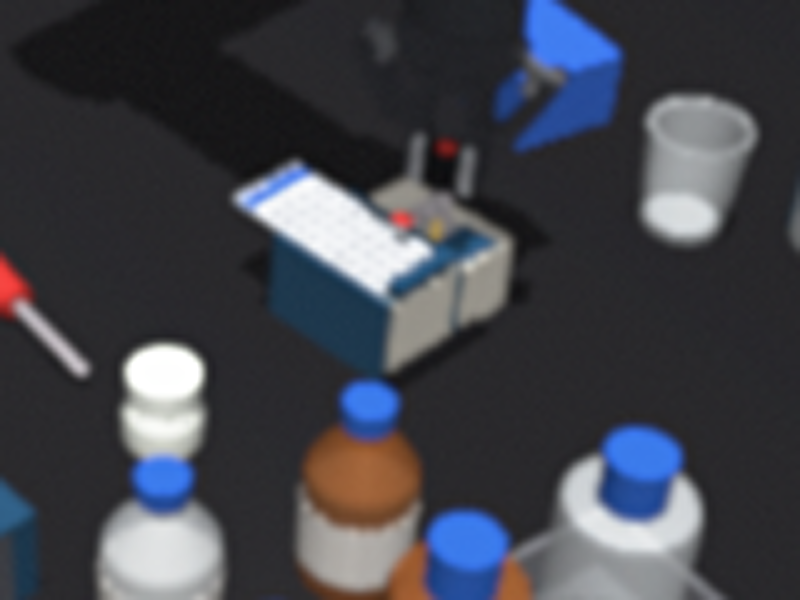

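The arm has swung over the plate, with its red tip at scene crop (402,218). I'll turn a few more degrees and lower.

Call:
drive_tool(
  gripper=[1,1,1,1,1,1,1,1,1],
  offset=[
    [0,0,0],
    [0,0,0],
    [0,0.002,0],
    [0,0.003,0],
    [0,0.003,0],
    [0,0.002,0],
    [0,0.001,0],
    [0,0,0],
    [0,0,0],
  ],
  turn=[3,1,0,0,0,0,0,0,0],
)

```text
time_s: 22.02
eef_pos: [553.4, 244.2, 77.5]
ee_rot: [-0.684, 0.685, 0.176, -0.177]
force: [2.8, -5.7, -7.1]
grip_width: 0.28
```

```bash
python3 - <<'E'
from h import *
plan(fr(STAGE,34.7,60,73),None); print(ctrl.sense()['wrist_torque'])
E
```

```text
t 22.02 tcp [553.44 244.23  77.52] xang 28.96 tilt -0.9999972615207324 j [ 0.22  0.64  1.42 -0.    1.08 -0.28] F [ 2.76 -5.74 -7.07] w 0.28
turn 0
offset after turn (mm) [0.41 4.52 1.09]  if moved first [0.41 4.52 1.09]
[-1.05 -0.66  0.24]
```

Call:
drive_tool(
  gripper=[0.3,0.3,0.3,0.3,0.3],
  offset=[
    [0,0,0],
    [0,0,0],
    [0,0,0],
    [0,0,0],
    [0,0,0],
  ],
  turn=[0,0,0,0,0],
)

```text
time_s: 22.43
eef_pos: [553.4, 245.6, 78.4]
ee_rot: [0.685, -0.685, -0.177, 0.177]
force: [0.6, 0.2, -0.1]
grip_width: 0.701
```

Call:
drive_tool(
  gripper=[0.3,0.3,0.3,0.3,0.3,0.3,0.3,0.3,0.3],
  offset=[
    [0,-0.01,0],
    [0,-0.02,0],
    [0,-0.03,0],
    [0,-0.03,0],
    [0,-0.03,0],
    [0,-0.02,-0.02],
    [0,0,-0.03],
    [0,0,-0.01],
    [0,0,0],
  ],
  turn=[0,0,0,0,0,0,0,0,0],
)

```text
time_s: 23.18
eef_pos: [583.1, 191.1, 218.5]
ee_rot: [-0.685, 0.685, 0.176, -0.176]
force: [-0.4, 0.7, -1.1]
grip_width: 0.697
```

```bash
python3 - <<'E'
from h import *
plan(fr(STAGE,34.7,60,73),None)
s,p,d,T=platewrist('w16',STAGE,63)
C=cloud('wrist',d,T);L=inF(STAGE,C.reshape(-1,3));z=C[...,2].ravel()
k=(z>95)&(z<125)&(abs(L[:,1]-60)<18)&(abs(L[:,0]-35)<18);print('knob',cv2.minEnclosingCircle(L[k].astype(np.float32)),'top z',np.median(z[k]))
hsv=cv2.cvtColor(p,cv2.COLOR_RGB2HSV);m=((hsv[...,0]<8)|(hsv[...,0]>172))&(hsv[...,1]>150)&(hsv[...,2]>70)
n,l,st,c=cv2.connectedComponentsWithStats(m.astype(np.uint8))
for i in range(1,n):
    if st[i,4]>30: q=C[l==i];q=np.median(q,0);print('red',c[i],st[i,4],q,inF(STAGE,q))
p2,d=ctrl.capture('scene');save('s16',cv2.resize(p2[150:270,250:410],(800,600),interpolation=cv2.INTER_CUBIC))
E
```

```text
t 23.18 tcp [583.13 191.08 218.48] xang 28.78 tilt -0.9999999084811654 j [ 0.13  0.52  1.23 -0.    1.39 -0.38] F [-0.43  0.72 -1.14] w 0.697
turn 0
offset after turn (mm) [ -0.07 145.45  62.02]  if moved first [ -0.07 145.45  62.02]
region 0.98 136 299 114 224 ((529.1199951171875, 180.85633850097656), (130.8878936767578, 57.510257720947266), 9.015398025512695) inF [[-0.18  0.6 ]]
region 0.56 0 32 315 355 ((419.8855895996094, -70.00856018066406), (37.97617721557617, 34.97864532470703), 83.84192657470703) inF [[-150.92 -227.75]]
region 0.54 0 4 395 406 ((434.62640380859375, -157.35098266601562), (4.165914058685303, 16.26072883605957), 14.710310935974121) inF [[-151.41 -316.33]]
plate_center 0.92 [526.33 179.5   62.2 ] [[-3.16 -0.27]]
plate_front 0.83 [462.   172.55  64.77] [[-67.73   3.95]]
plate_front 0.65 [ 412.3  -141.45    5.69] [[-170.68 -296.82]]
knob ((35.03337097167969, 60.13747024536133), 14.064056396484375) top z 105.23937656899926
red [278.77 122.1 ] 235 [553.44 245.79 105.78] [[34.94 60.38]]
red [265.49 162.31] 55 [561.39 210.26  70.56] [[36.67 24.02]]
red [ 36.32 252.88] 2063 [397.91   1.52  22.63] [[-160.27 -153.51]]
```

View pics/w16.png

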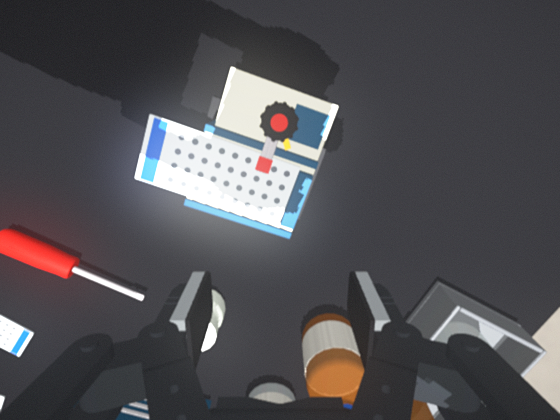

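View pics/s16.png

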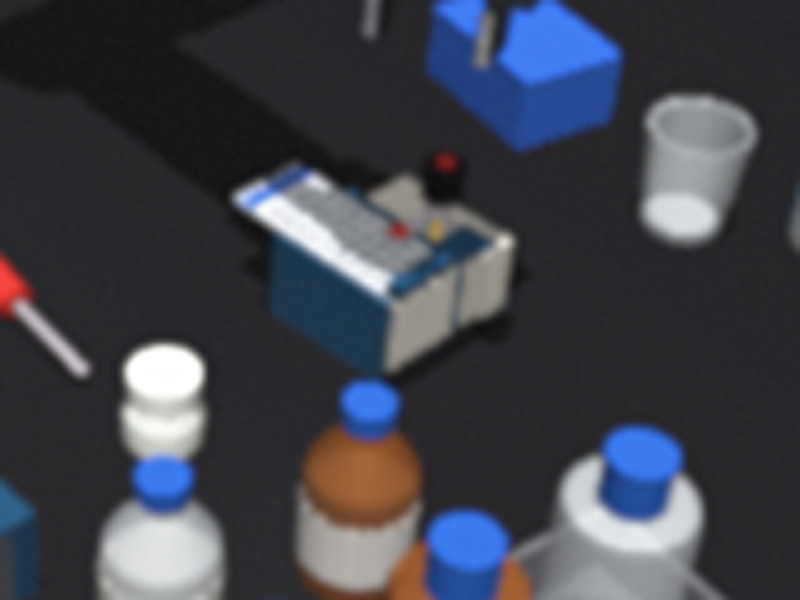

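```bash
python3 - <<'E'
from h import *
a=np.load('w16.npz');C=cloud('wrist',a['d'],a['T']).reshape(-1,3);L=inF(STAGE,C);z=C[:,2]
k=abs(L[:,1]+12)<8;b=np.round(L[:,0]).astype(int)
print([(i,round(float(np.median(z[k&(b==i)])),1)) for i in list(range(-68,-61))+list(range(58,72)) if (k&(b==i)).sum()>2])
ctrl.capture('top')
for q,n in [('beaker',0),('amber_bottle',0),('tip_box',0),('jar',0)]:
    for r in ctrl.pinpoint('top',q)[:1]: print(q,(cam2world('top')@np.r_[r['centre'],1])[:3])
print(ctrl.sense()['force'],ctrl.finish_job())
E
```

```text
[(-66, 62.6), (-65, 63.6), (-64, 63.8), (-63, 63.4), (-62, 63.4), (58, 63.6), (59, 63.6), (60, 63.8), (61, 63.9), (62, 63.9), (63, 64.1), (64, 63.7), (65, 68.9), (66, 70.7), (67, 70.8), (68, 71.0), (69, 70.9), (70, 70.9), (71, 70.8)]
beaker [587.9  443.17  -0.59]
amber_bottle [730.7   46.33   1.87]
tip_box [403.24 449.95  -1.49]
jar [582.12  12.44   2.56]
the job is handed in; nothing more can be done
[ 1.06 -0.49 -0.55] None
```

I slid the plate about 75 mm along the channel, so it stuck out 49 mm. I then carried it level by its long sides, laid it on the stage and pushed it against the backstop until the push force reached 9 N. Finally I lifted the knob about 12 mm, turned it 71° clockwise, lowered it part of the way and released it. The job was handed in at about 23 s of the 67 s allowed.

**Plate:** in the last checks its centre was about 0.2 mm along x and 0.6 mm across from home. The depth profile shows it flat, with its ends at −65 mm and +64/65 mm against the backstop, and the stripe to the front.

**Clamp:** the arm lies across the plate, which I put at about 1.2 rad from where its red tip sits. The knob top reads about 1 mm above its parked height, as expected when the clamp rests on the plate.

**Other things on the bench:** the beaker, amber bottle, tip box and jar read within about 4 mm of where they were partway through the job. I did not re-measure the clear bottle, screwdriver or vial rack. The arm ended clear of everything, with no contact force.

**Disagreement:** one point detector put the plate centre at −3.2 mm along x. Its stated error is about 4 mm, and both the outline fit and the depth profile contradict it.

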